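# Dry lay-out of a ukulele's inside parts

### The job

Dry-lay the inside parts on the ukulele soundboard, each flat and straight in its own blue-taped frame: the dark neck block standing at the end next to the soundhole, the reddish tail block standing at the opposite, wide end, the pale brace stick across the board between the soundhole and the bridge plate, and the flat bridge plate between the brace and the tail block. Stand the brass weight upright on the middle of the bridge plate. Let go of everything, and leave the glue jar where it stands.

Things in the scene. Friction and masses are not known exactly. Their poses are not given: they have to be found in the camera images.
- neck_block: very dark brown walnut block, 50 mm tall, 32 mm along its own x and 50 mm along its own y, standing on the carpet offcut at the start; about 60 g. Origin: centre of its underside; z up.
- tail_block: reddish-brown mahogany block, 40 mm tall, 20 mm along its own x and 60 mm along its own y, standing on the carpet at the start; about 35 g. Origin: centre of its underside; z up.
- brace: pale spruce stick, 14 mm tall, 12 mm along its own x and 90 mm along its own y, lying on the carpet at the start; about 15 g. Origin: centre of its underside; z up.
- bridge_plate: flat dark-red rosewood plate, 9 mm thick, 30 mm along its own x and 80 mm along its own y, lying on the carpet at the start; about 15 g. Origin: centre of its underside; z up.
- weight: round brass weight, 40 mm diameter up to 38 mm height, narrowing to 32 mm at its top at 45 mm, standing on the carpet at the start; about 450 g. Origin: centre of its underside; z up.
- neck_frame: flat frame of blue tape (strips 4 mm wide, no obstacle) on the pale soundboard for the neck block; opening 36 x 54 mm, 2 mm spare all round. At the soundboard's narrower end, about 52 mm from the centre of the dark round soundhole (46 mm across). Origin: its centre, on the soundboard's surface; z up, y along its long side.
- brace_frame: flat frame of blue tape (strips 4 mm wide, no obstacle) on the pale soundboard for the brace; opening 16 x 94 mm, 2 mm spare all round. Across the board just on the other side of the soundhole, about 94 mm from the neck frame's centre. Origin: its centre, on the soundboard's surface; z up, y along its long side.
- plate_frame: flat frame of blue tape (strips 4 mm wide, no obstacle) on the pale soundboard for the bridge plate; opening 34 x 84 mm, 2 mm spare all round. About 50 mm from the brace frame's centre, in the middle of the wide part. Origin: its centre, on the soundboard's surface; z up, y along its long side.
- tail_frame: flat frame of blue tape (strips 4 mm wide, no obstacle) on the pale soundboard for the tail block; opening 24 x 64 mm, 2 mm spare all round. At the wide end, 74 mm from the plate frame. The soundboard, 15 mm above the bench, is fixed on a round brown dish, 300 mm across, turned any way, left or right of the robot. Origin: its centre, on the soundboard's surface; z up, y along its long side.
- glue_jar: small yellow glue jar, white cap, 44 mm diameter, 60 mm tall, loose, among the parts on the carpet (fixed, 3 mm thick, 280 x 350 mm). A blue tape roll, 50 mm across, 19 mm tall, no part of the job, lies there too. All stand about 88 mm (along x) or 115 mm (along y) apart, turned by up to 0.6 rad. Origin: centre of its underside; z up.
Not all that is in view belongs to the job. Leave any green or turquoise look-alike of the tail_block alone.

How it is judged:
By the outcome, as a careful person would: the job done as asked, in the order asked, and still so for the second after the job is handed in, with the robot touching nothing.
It also fails if it takes over 109 s, if anything falls off the work surface, if the arm or the gripper's body presses on something with over 40 N, if the wrist force passes 120 N, or if a joint passes its speed limit or range.

### The arm

A 6-joint arm with a two-finger parallel gripper is mounted at the origin on the work surface. World frame = base frame: x ahead of the robot, y to its left, z up, the work surface at z = 0. Lengths are in mm, angles in rad, forces in N, time in s.
With the tool pointing down it reaches from about 400 to 925 mm from the base axis. Payload 12.5 kg.
Tool frame: the origin (TCP) lies on the mounting face of the last link; the fingertips stand 190 mm ahead of it and the grasp point (between the pads) lies 171 mm ahead of it; z points along the fingers, y is the line along which they close (so a half turn about z gives the same grasp; the last joint's range is limited). The gripper opens to 95 mm and grips with 3 to 60 N. Pads are 20 mm wide; open, the fingers measure 119 mm over their backs; the gripper's body (75 mm by 180 mm) begins 59 mm behind the grasp point.
Start: joints at [-1.425, 0.491, 1.559, -0, 1.092, -0.106], TCP at [155.737, -605.286, 404.761] pointing down, gripper open.
Joint ranges: [-3.1, 3.1], [-0.84, 2.19], [0.05, 2.79], [-1.13, 4.28], [0.06, 2.93], [-2.69, 2.69]. Speed limits (rad/s): [2.22, 2.22, 2.79, 3.14, 3.14, 3.14].

### API

Orientations are given as [roll, pitch, yaw] about the fixed x, y, z axes, in that order (R = Rz(yaw) Ry(pitch) Rx(roll)).
In Python, from cell import * gives the robot as it stands.
- The arm moves only by the tool arm_command, never from a script. Its argument "rows" is a list that holds one entry, the list of rows, each a list of 7 numbers: the shift along the tool's x, y, z normalised to -1 to 1, where 1 is 0.15 m, then the turn, a rotation vector about the tool's x, y, z normalised to -1 to 1, where 1 is 360 degrees, then the opening, from -1 (shut) to 1 (fully open). A call has 1 to 10 rows; each row is the pose to reach, as a shift and turn from the pose commanded when the call began, along the tool's axes at that moment, turning the shorter way round; what a row does not reach only later rows make up. A row lasts 1/12 s, in which the tool goes at most 41.7 mm and 7.16 degrees, less where a joint would pass 70% of its speed; a pose out of reach is approached as far as the arm can. A call with a number of a shift or a turn outside -1 to 1 is refused whole. A call with a gripper value outside its range is refused whole. The fingers move at their own pace and stop on an object; the grip force is fixed at half the most. Time passes only in rows, so rows that repeat a pose let the fingers close. It gives the time, the measured TCP pose, the force, the opening and the grip force at its end, in the units of the state.
- state(): the state, without advancing time (a new reading comes with each control period).
- read_camera(name): name is "side" or "top" or "wrist"; returns (picture, depth): 400x640x3 uint8, red, green, blue; 400x640 float32, mm along the optical axis (not along the pixel's ray), 0 where there is no reading.
- get_calibration(name): a dict with "camera_matrix" (3x3 intrinsics, pixels), "position" and "orientation" of the camera in the world; the wrist camera has in their place "hand_eye" (4x4, takes a point from camera to tool coordinates, whose origin is the TCP and whose axes are the flange's). Camera axes: x right, y up, looking along -z (the intrinsics and any distortion apply to the point x, -y, -z); pixel columns grow to the right and rows downward; lengths in mm; the calibration is good to about 2 mm. A picture is of the moment at which its call begins: read the wrist's pose just before it. get_calibration takes no time and is no camera call.
- job_done(): hands the job in; it is judged then, once.
The state is a dict: "t": time; "joints": joint angles; "qvel": joint speeds; "tau": joint torques, N m; "eef_pos": TCP position; "tcp_rot": TCP orientation; "ft_force": force on the tool from outside, world axes, zero at the start; "moment": the same for the moment, N m; "opening": opening from 0.0 (shut) to 1.0 (fully open); "grip_force": force on a finger pad.
Only numpy, scipy, OpenCV 4.12 (cv2) and the standard library are available. Lean on these libraries where they do the work, as an engineer would, in place of code of your own. Each camera call takes 0.05 s, during which the arm holds its last target. There are 200 camera calls.

## Working session

There is one attempt and no reset: what is moved stays moved. The work goes in short steps, Python scripts to look and compute and a tool call to move; the robot and the scene stay as the last step left them, time stands still between calls to the robot, and variables do not carry over. Pictures are saved under pics/ and viewed, at most 14 in all, crops included, and the job is handed in when it is done.

Besides the shell and the picture viewer there is one more tool, called after ">>>" as name([rows], argument=value, ...), one row to a line, values as JSON. arm_command: Moves the arm, as the interface text tells. Its arguments: {"type":"object","properties":{"rows":{"type":"array","items":{"type":"array","items":{"type":"array","items":{"type":"number","minimum":-1,"maximum":1}}}}},"required":["rows"]}

```bash
ls; mkdir -p pics
python3 - <<'E'
from cell import *
import cv2
s=state();print(s)
for n in ("top","side","wrist"):
    p,d=read_camera(n);cv2.imwrite(f"pics/{n}0.png",p[:,:,::-1]);c=get_calibration(n);print(n,c)
    import numpy as np;np.savez(f"{n}0.npz",p=p,d=d)
E
```

```text
pics
{'t': 0.0, 'joints': array([-1.42459529e+00,  4.91553115e-01,  1.55946785e+00, -2.29978212e-05,
        1.09169292e+00, -1.05594594e-01]), 'qvel': array([-4.19914381e-04,  1.76411415e-03,  5.59428664e-04, -7.66228820e-05,
        1.58105382e-03,  1.02520930e-03]), 'tau': array([-3.32118987e-03, -6.12644720e+01, -2.58182824e+01,  6.91009476e-02,
        4.82373463e-02, -7.84565304e-05]), 'eef_pos': array([ 155.73245934, -605.24614297,  404.1592964 ]), 'tcp_rot': array([-3.14047552e+00, -9.78929570e-05,  2.51806194e-01]), 'ft_force': array([-0.85390337, -0.84646445, -0.41525575]), 'moment': array([ 0.00997623,  0.02582891, -0.01215233]), 'grip_force': 0.0, 'opening': 0.9967216868509259}
top {'camera_matrix': array([[472.48088676,   0.        , 314.77199149],
       [  0.        , 472.48088676, 201.76679646],
       [  0.        ,   0.        ,   1.        ]]), 'position': array([ 245.82503224,  -16.97762766, 1122.12484972]), 'orientation': array([ 0.19728665,  0.0029552 , -1.57978115])}
side {'camera_matrix': array([[368.87701295,   0.        , 321.00129958],
       [  0.        , 368.87701295, 199.80265766],
       [  0.        ,   0.        ,   1.        ]]), 'position': array([ 74.65851879, 470.61569597, 627.72784949]), 'orientation': array([ 0.85240958,  0.0221975 , -2.47124976])}
wrist {'camera_matrix': array([[309.30439172,   0.        , 316.57136771],
       [  0.        , 309.30439172, 199.99485187],
       [  0.        ,   0.        ,   1.        ]]), 'hand_eye': array([[-8.60304351e-04,  9.68664211e-01,  2.48372515e-01,
         6.86568737e+01],
       [ 9.99999554e-01,  9.30260304e-04, -1.64293123e-04,
         1.65861065e-01],
       [-3.90195959e-04,  2.48372263e-01, -9.68664579e-01,
         2.04667758e+01],
       [ 0.00000000e+00,  0.00000000e+00,  0.00000000e+00,
         1.00000000e+00]])}
```

View pics/top0.png

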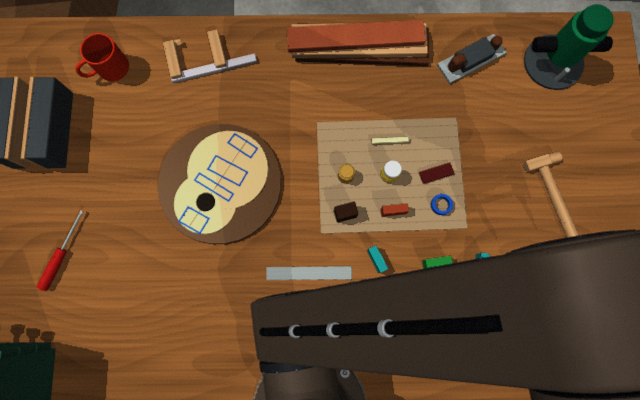

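View pics/wrist0.png

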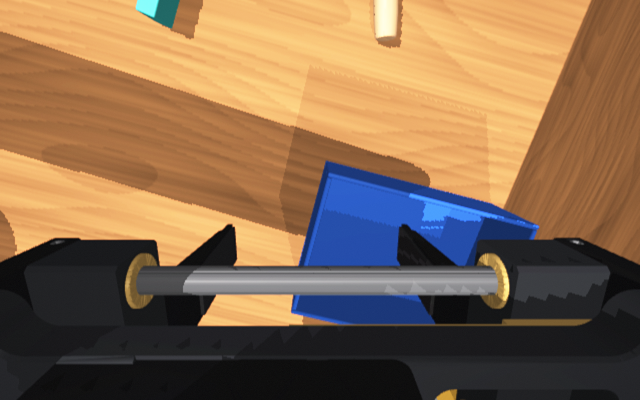

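The top view shows these candidates:

| Item | Pixel | Choice |
|---|---|---|
| Walnut block | (346,212) | neck block |
| Red-brown block | (395,210) | tail block; not the turquoise (378,259) or green (438,263) look-alikes |
| Pale stick | (390,140) | brace |
| Dark-red plate | (437,173) | bridge plate |
| Brass cylinder | (346,173) | weight |
| White-capped jar | (392,170) | leave alone |
| Blue tape ring | (442,204) | not part of the job |

The board is at (220,185), with the neck frame at (194,220) and the tail frame at (243,146).

The wrist view only shows a blue bin below the gripper.

```bash
cat > h.py <<'E'
import numpy as np, cv2
from scipy.spatial.transform import Rotation as Ro
from cell import *
def Rm(rpy): return Ro.from_euler('xyz',rpy).as_matrix()
def campose(n,s=None):
    c=get_calibration(n);K=c["camera_matrix"]
    if n=="wrist":
        R=Rm(s["tcp_rot"]);H=c["hand_eye"]
        return K,R@H[:3,:3],R@H[:3,3]+s["eef_pos"]
    return K,Rm(c["orientation"]),np.array(c["position"])
def cast(uv,z,cp):
    K,R,p=cp;uv=np.atleast_2d(uv).astype(float)
    d=np.c_[(uv[:,0]-K[0,2])/K[0,0],-(uv[:,1]-K[1,2])/K[1,1],-np.ones(len(uv))]@R.T
    return p+d*((z-p[2])/d[:,2])[:,None]
def proj(P,cp):
    K,R,p=cp;q=(np.atleast_2d(P)-p)@R
    return np.c_[K[0,2]+K[0,0]*q[:,0]/-q[:,2],K[1,2]-K[1,1]*q[:,1]/-q[:,2]]
def go(pos,yaw,s=None):
    "shift, turn (normalised) from the present pose to TCP pos, tool down at yaw"
    s=s or state();R=Rm(s["tcp_rot"])
    sh=R.T@(np.array(pos)-s["eef_pos"])/150
    rv=Ro.from_matrix(R.T@Rm([np.pi,0,yaw])).as_rotvec()/(2*np.pi)
    return np.round(sh,4),np.round(rv,4)
E
python3 - <<'E'
from h import *
cp=campose("top")
for n,uv,z in [("neck",(346,212),40),("tail",(395,210),35),("brace",(390,140),17),("plate",(437,173),12),("weight",(346,173),40),("jar",(392,170),60),("ring",(442,204),20),("neckf",(194,220),15),("tailf",(243,146),15),("dish",(220,183),10)]:
    print(n,cast(uv,z,cp)[0].round())
a=cast([(194,220),(243,146)],15,cp)
print(a[1]-a[0],np.arctan2(*(a[1]-a[0])[1::-1]))
# go over parts and board
p=np.array([410,-170,330]);print(go([400,-165,420],0))
E
```

```text
neck [437. -88.  40.]
tail [ 442. -203.   35.]
brace [ 619. -201.   17.]
plate [ 536. -313.   12.]
weight [531. -90.  40.]
jar [ 532. -196.   60.]
ring [ 458. -318.   20.]
neckf [426. 271.  15.]
tailf [608. 159.  15.]
dish [517. 213.  10.]
[ 182.30028784 -112.51592825    0.        ] -0.5529714109768532
(array([ 2.3084, -2.437 , -0.1025]), array([-0.0001, -0.    ,  0.0401]))
```

>>> arm_command([
  [[0.84,-0.71,-0.04,0,0,0,1],[0.84,-0.71,-0.04,0,0,0,1],[0.84,-0.71,-0.04,0,0,0,1],[0.84,-0.71,-0.04,0,0,0,1]],
])

```text
t: 0.48
eef_pos: [251.8, -469.1, 410.5]
tcp_rot: [-3.141, -0.0, 0.251]
ft_force: [2.4, -0.9, 0.2]
opening: 0.999
grip_force: 0.0
```

>>> arm_command([
  [[0.84,-0.71,-0.04,0,0,0,1],[0.84,-0.71,-0.04,0,0,0,1],[0.84,-0.71,-0.04,0,0,0,1],[0.84,-0.71,-0.04,0,0,0,1]],
])

```text
t: 0.82
eef_pos: [347.4, -334.3, 416.8]
tcp_rot: [-3.142, -0.0, 0.252]
ft_force: [1.0, -0.6, -0.5]
opening: 1.001
grip_force: 0.0
```

>>> arm_command([
  [[0.84,-0.71,-0.04,0,0,0.04,1],[0.84,-0.71,-0.04,0,0,0.04,1],[0.84,-0.71,-0.04,0,0,0.04,1],[0.84,-0.71,-0.04,0,0,0.04,1],[0.84,-0.71,-0.04,0,0,0.04,1],[0.84,-0.71,-0.04,0,0,0.04,1],[0.84,-0.71,-0.04,0,0,0.04,1]],
])

```text
t: 1.4
eef_pos: [442.2, -201.5, 422.6]
tcp_rot: [3.141, 0.0, 0.002]
ft_force: [-0.4, -0.9, -0.7]
opening: 0.999
grip_force: 0.0
```

Run:
```python
from h import *
s=state();print(s["t"],s["eef_pos"],s["tcp_rot"],np.abs(s["qvel"]).max())
p,d=read_camera("wrist");cv2.imwrite("pics/w1.png",p[:,:,::-1]);np.savez("w1.npz",p=p,d=d,pos=s["eef_pos"],rot=s["tcp_rot"])
```

```text
1.4 [ 442.21761107 -201.54990636  422.58673972] [3.14146656e+00 3.35812510e-04 2.16986737e-03] 0.03766053098354479
```

View pics/w1.png

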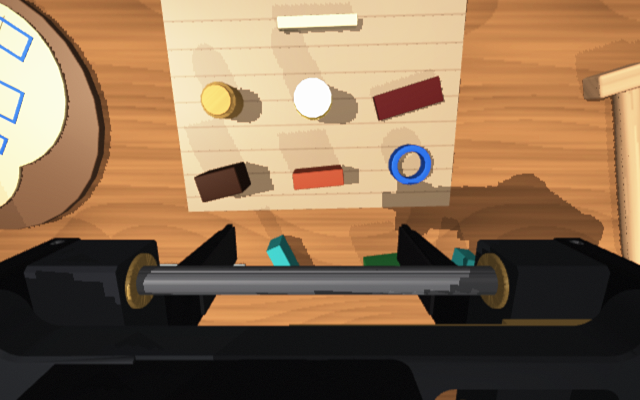

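The wrist view shows all parts clearly: neck block (222,182), tail block (318,178), brace (317,21), plate (408,98), weight (220,100), jar (312,98), ring (410,165). The turquoise and green look-alikes are nearer the robot at v≈255. I'll use depth and colour to measure the top faces.

```bash
cat >> h.py <<'E'
def top(p,d,cp,ztop,near,size,tol=5,ref=None):
    "centre (xy at ztop), yaw of x axis, of the top face whose height is ztop near a world point"
    K,R,c=cp;v,u=np.mgrid[:400,:640]
    q=np.stack([(u-K[0,2])/K[0,0]*d,-(v-K[1,2])/K[1,1]*d,-d],-1)
    P=q@R.T+c
    m=(d>0)&(abs(P[...,2]-ztop)<tol)&(np.hypot(P[...,0]-near[0],P[...,1]-near[1])<max(size)*.5+25)
    m=cv2.morphologyEx(m.astype(np.uint8),cv2.MORPH_OPEN,np.ones((2,2),np.uint8))
    n,l,st,_=cv2.connectedComponentsWithStats(m)
    if n<2: return None
    k=1+np.argmax(st[1:,4]);m=(l==k)
    cs,_=cv2.findContours(m.astype(np.uint8),cv2.RETR_EXTERNAL,cv2.CHAIN_APPROX_NONE)
    uv=max(cs,key=len)[:,0].astype(float)
    W=cast(uv,ztop,cp)[:,:2]
    (cx,cy),(w,h),a=cv2.minAreaRect(W.astype(np.float32))
    a=np.deg2rad(a)
    if w>h: a+=np.pi/2;w,h=h,w     # x along the short side
    a=(a+np.pi/2)%np.pi-np.pi/2
    ctr=cast(np.argwhere(m)[:,::-1],ztop,cp)[:,:2].mean(0)
    return dict(rect=np.round([cx,cy],1),mean=ctr.round(1),wh=np.round([w,h],1),yaw=round(float(a),3),n=int(m.sum()),z=round(float(np.median(P[...,2][m])),1))
E
python3 - <<'E'
from h import *
f=np.load("w1.npz");s=dict(eef_pos=f["pos"],tcp_rot=f["rot"]);cp=campose("wrist",s)
tc=campose("top");g=np.load("top0.npz")
for n,xy,z,sz in [("neck",(437,-88),53,(32,50)),("tail",(442,-203),43,(20,60)),("brace",(619,-201),17,(12,90)),("plate",(536,-313),12,(30,80)),("weight",(531,-90),48,(32,32)),("jar",(532,-196),63,(44,44))]:
    print(n,top(f["p"],f["d"],cp,z,xy,sz,3)); print('   top',top(g["p"],g["d"],tc,z,xy,sz,3))
E
```

```text
neck {'rect': array([439.2, -90. ]), 'mean': array([439.2, -90. ]), 'wh': array([31.8, 49.7]), 'yaw': 0.249, 'n': 1155, 'z': 52.3}
   top {'rect': array([437.8, -88.6]), 'mean': array([437.9, -88.6]), 'wh': array([31.6, 48.7]), 'yaw': 0.273, 'n': 229, 'z': 53.1}
tail {'rect': array([ 443.9, -204.6]), 'mean': array([ 443.9, -204.7]), 'wh': array([20.1, 59.6]), 'yaw': 0.1, 'n': 844, 'z': 42.3}
   top {'rect': array([ 442.5, -204.3]), 'mean': array([ 442.9, -205.4]), 'wh': array([20. , 59.6]), 'yaw': 0.102, 'n': 178, 'z': 43.1}
brace {'rect': array([ 618.6, -202.7]), 'mean': array([ 618.7, -202.9]), 'wh': array([12.5, 88.8]), 'yaw': 0.035, 'n': 967, 'z': 16.2}
   top {'rect': array([ 617.3, -192.7]), 'mean': array([ 617.4, -192.8]), 'wh': array([12.7, 51.5]), 'yaw': 0.07, 'n': 89, 'z': 16.4}
plate {'rect': array([ 536.6, -313. ]), 'mean': array([ 536.9, -313.2]), 'wh': array([29.9, 80. ]), 'yaw': 0.298, 'n': 1722, 'z': 11.4}
   top {'rect': array([ 535.5, -312.6]), 'mean': array([ 535.1, -313.2]), 'wh': array([30. , 79.4]), 'yaw': 0.302, 'n': 285, 'z': 12.0}
weight {'rect': array([532.5, -93.8]), 'mean': array([532.7, -93.4]), 'wh': array([30.6, 31.3]), 'yaw': -0.808, 'n': 695, 'z': 47.2}
   top {'rect': array([531.4, -92.2]), 'mean': array([530.8, -92.3]), 'wh': array([30.1, 30.1]), 'yaw': -0.619, 'n': 123, 'z': 47.6}
jar {'rect': array([ 534. , -198.2]), 'mean': array([ 533.9, -198.3]), 'wh': array([37.7, 38.7]), 'yaw': -1.569, 'n': 1159, 'z': 62.4}
   top {'rect': array([ 533.4, -197.7]), 'mean': array([ 532.7, -197. ]), 'wh': array([36.1, 38.4]), 'yaw': 1.337, 'n': 182, 'z': 63.2}
```

>>> arm_command([
  [[-0.02,-0.74,0.7,0,0,-0.039,1],[-0.02,-0.74,0.7,0,0,-0.039,1],[-0.02,-0.74,0.7,0,0,-0.039,1],[-0.02,-0.74,0.7,0,0,-0.039,1],[-0.02,-0.74,0.7,0,0,-0.039,1],[-0.02,-0.74,0.7,0,0,-0.039,1],[-0.02,-0.74,0.7,0,0,-0.039,1]],
])

```text
t: 2.03
eef_pos: [439.4, -92.1, 318.2]
tcp_rot: [3.141, -0.001, 0.244]
ft_force: [0.5, -0.6, 1.0]
opening: 1.003
grip_force: 0.0
```

```bash
cat > look.py <<'E'
# look.py tag goal-yaw-offset : wrist picture, measure part, print pose
from h import *
import sys
def look(tag):
    s=state();p,d=read_camera("wrist");cv2.imwrite(f"pics/{tag}.png",p[:,:,::-1])
    np.savez(f"{tag}.npz",p=p,d=d,pos=s["eef_pos"],rot=s["tcp_rot"]);return s,p,d,campose("wrist",s)
E
python3 - <<'E'
from look import *
s,p,d,cp=look("w2");print(s["t"],s["eef_pos"],s["tcp_rot"])
print(top(p,d,cp,53,(439,-90),(32,50),3))
print(top(p,d,cp,48,(532,-93),(32,32),3))
print(go([439.2,-90,204],.249,s))
f=np.load("w1.npz")["p"];cv2.imwrite("pics/crop.png",cv2.resize(f[60:240,180:460],None,fx=2.5,fy=2.5)[:,:,::-1])
E
```

```text
2.0333 [439.36893383 -92.09096241 318.2423291 ] [ 3.14083279e+00 -7.42255746e-04  2.44168120e-01]
{'rect': array([439.8, -88.7]), 'mean': array([439.8, -88.9]), 'wh': array([31.5, 49.5]), 'yaw': 0.243, 'n': 2243, 'z': 52.4}
{'rect': array([532.5, -92.6]), 'mean': array([532.9, -92.4]), 'wh': array([30.7, 31.2]), 'yaw': -1.32, 'n': 1419, 'z': 47.5}
(array([ 0.0017, -0.0144,  0.7616]), array([ 0.0001, -0.0001, -0.0008]))
```

View pics/crop.png

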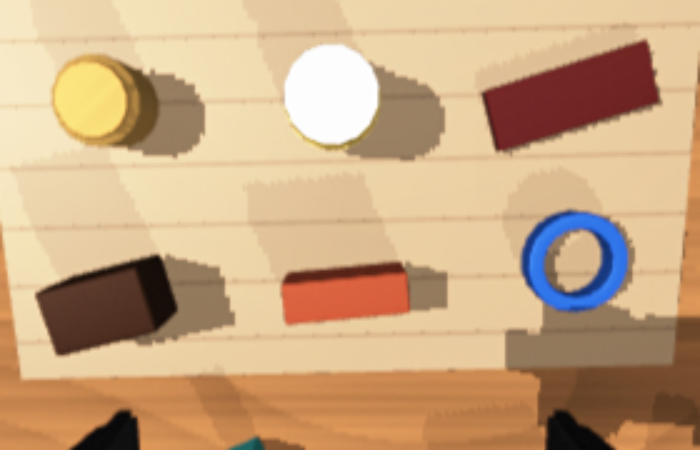

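Crop confirms the choice: dark walnut block at (105,305) and reddish mahogany block at (345,295).

>>> arm_command([
  [[0,-0.02,0.6,0,0,0,1],[0,-0.02,0.6,0,0,0,1],[0,-0.02,0.76,0,0,0,1],[0,-0.02,0.76,0,0,0,1],[0,-0.02,0.76,0,0,0,1]],
])

```text
t: 2.5
eef_pos: [438.7, -88.8, 203.7]
tcp_rot: [-3.141, 0.002, 0.244]
ft_force: [-0.9, -0.1, -0.2]
opening: 1.002
grip_force: 0.0
```

>>> arm_command([
  [[0,0,0,0,0,0,-1],[0,0,0,0,0,0,-1],[0,0,0,0,0,0,-1],[0,0,0,0,0,0,-1],[0,0,0,0,0,0,-1],[0,0,0,0,0,0,-1],[0,0,0,0,0,0,-1]],
])

```text
t: 3.08
eef_pos: [438.5, -87.8, 204.0]
tcp_rot: [3.141, -0.0, 0.246]
ft_force: [0.3, -0.1, 0.4]
opening: 0.569
grip_force: 0.0
```

>>> arm_command([
  [[0,0,0,0,0,0,-1],[0,0,0,0,0,0,-1],[0,0,-0.2,0,0,0,-1],[0,0,-0.5,0,0,0,-1],[0,0,-0.8,0,0,0,-1],[0,0,-1,0,0,0,-1]],
])

```text
t: 3.58
eef_pos: [438.1, -87.6, 355.8]
tcp_rot: [-3.142, 0.0, 0.246]
ft_force: [1.1, -0.3, 0.3]
opening: 0.525
grip_force: 30.0
```

>>> arm_command([
  [[0.05,-0.2,-0.07,0,0,0,-1],[0.1,-0.4,-0.13,0,0,0,-1],[0.15,-0.6,-0.2,0,0,0,-1],[0.2,-0.75,-0.26,0,0,0,-1]],
])

```text
t: 3.92
eef_pos: [439.5, 30.3, 393.4]
tcp_rot: [-3.142, -0.0, 0.245]
ft_force: [0.4, -0.6, -0.8]
opening: 0.528
grip_force: 30.0
```

>>> arm_command([
  [[0.05,-0.2,-0.07,0,0,0,-1],[0.1,-0.4,-0.13,0,0,0,-1],[0.15,-0.6,-0.2,0,0,0,-1],[0.2,-0.75,-0.26,0,0,0,-1]],
])

```text
t: 4.25
eef_pos: [441.3, 147.0, 432.2]
tcp_rot: [-3.141, 0.0, 0.246]
ft_force: [0.4, -0.2, -0.8]
opening: 0.526
grip_force: 30.0
```

>>> arm_command([
  [[0.05,-0.2,-0.07,0,0,0.019,-1],[0.1,-0.4,-0.13,0,0,0.038,-1],[0.15,-0.6,-0.2,0,0,0.057,-1],[0.2,-0.75,-0.26,0,0,0.076,-1],[0.2,-0.75,-0.26,0,0,0.095,-1],[0.2,-0.75,-0.26,0,0,0.114,-1],[0.2,-0.75,-0.26,0,0,0.127,-1],[0.2,-0.75,-0.26,0,0,0.127,-1],[0.2,-0.75,-0.26,0,0,0.127,-1]],
])

```text
t: 5.0
eef_pos: [443.6, 261.5, 470.4]
tcp_rot: [3.141, 0.0, -0.55]
ft_force: [0.0, 1.2, -0.5]
opening: 0.523
grip_force: 30.0
```

Run:
```python
from look import *
s,p,d,cp=look("b1");print(s["t"],s["eef_pos"],s["tcp_rot"],np.abs(s["qvel"]).max())
```

```text
5.0 [443.63674883 261.4945883  470.42538215] [ 3.14098089e+00  3.16381855e-04 -5.49583912e-01] 0.019993070109503443
```

View pics/b1.png

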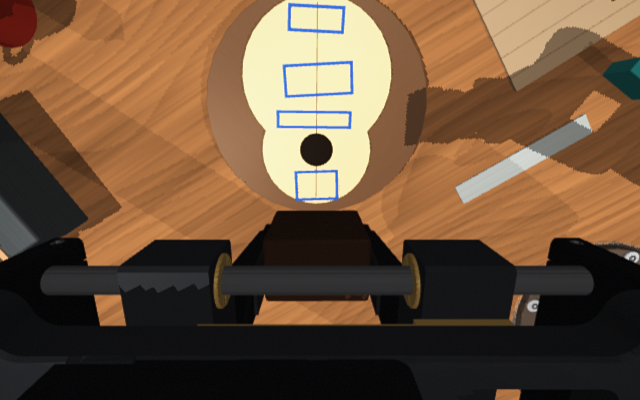

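The wrist view from above the board shows the neck frame at (316,186), brace frame (314,120), plate frame (318,79) and tail frame (316,19), each slightly turned. Next I measure them by blue mask.

```bash
cat >> h.py <<'E'
def frames(p,cp,z=15,near=None):
    hsv=cv2.cvtColor(p,cv2.COLOR_RGB2HSV)
    m=cv2.inRange(hsv,(105,110,60),(130,255,255))
    m=cv2.morphologyEx(m,cv2.MORPH_CLOSE,np.ones((3,3),np.uint8))
    cs,_=cv2.findContours(m,cv2.RETR_EXTERNAL,cv2.CHAIN_APPROX_NONE);out=[]
    for c in cs:
        if len(c)<50: continue
        W=cast(c[:,0],z,cp)[:,:2]
        h=np.zeros_like(m);cv2.drawContours(h,[c],-1,1,-1)
        hole=cast(np.argwhere((h>0)&(m==0))[:,::-1],z,cp)[:,:2] if ((h>0)&(m==0)).any() else W
        (cx,cy),(w,hh),a=cv2.minAreaRect(W.astype(np.float32));a=np.deg2rad(a)
        if w>hh: a+=np.pi/2;w,hh=hh,w
        a=(a+np.pi/2)%np.pi-np.pi/2
        hr=cv2.minAreaRect(hole.astype(np.float32))
        print("frame rect",np.round([cx,cy],1),"wh",np.round([w,hh],1),"yaw",round(float(a),3),"hole",np.round(hr[0],1),np.round(sorted(hr[1]),1),"mean",hole.mean(0).round(1))
        out.append((cx,cy,a))
    return out
E
python3 - <<'E'
from h import *
f=np.load("b1.npz");s=dict(eef_pos=f["pos"],tcp_rot=f["rot"]);cp=campose("wrist",s)
o=frames(f["p"],cp)
K,R,c=cp
for x,y,a in o:
    u,v=proj([x,y,15],cp)[0].astype(int); dd=f["d"][v,u]; print((c+R@np.array([(u-K[0,2])/K[0,0]*dd,-(v-K[1,2])/K[1,1]*dd,-dd])).round(1))
print("top");g=np.load("top0.npz");frames(g["p"],campose("top"))
E
```

```text
frame rect [425.9 271.9] wh [42.6 60.6] yaw -0.52 hole [426.  271.6] [37.5 54.8] mean [426.1 271.5]
frame rect [505.8 226.7] wh [ 22.4 100. ] yaw -0.564 hole [505.4 227.2] [17.1 94.3] mean [505.4 226.3]
frame rect [546.3 195.1] wh [40.5 90.8] yaw -0.5 hole [546.3 195.1] [35.4 84.8] mean [546.3 194.9]
frame rect [609.2 159.7] wh [30.8 70.9] yaw -0.598 hole [609.1 159.8] [25.1 64.9] mean [609.2 159.8]
[426.3 271.7  15.9]
[506.3 227.4  14.3]
[547.1 196.   13.7]
[609.6 160.6  15.9]
top
frame rect [426.7 272.7] wh [42.7 60.8] yaw -0.511 hole [426.6 272.4] [37.1 55.2] mean [426.7 272.4]
frame rect [ 458.9 -317.9] wh [48.2 50.7] yaw 0.742 hole [ 458.9 -317.9] [26.2 29.6] mean [ 458.7 -318. ]
frame rect [506.7 227.8] wh [ 22.6 100.2] yaw -0.56 hole [506.8 227.6] [17.9 94.7] mean [506.3 226.9]
frame rect [539.5 182.9] wh [39.4 60.4] yaw -0.48 hole [539.5 182.9] [39.4 60.4] mean [529.6 175.1]
frame rect [554.7 209.7] wh [39.6 59.4] yaw -0.48 hole [554.7 209.7] [39.6 59.4] mean [565. 217.]
frame rect [610.2 160.6] wh [30.3 70.6] yaw -0.607 hole [610.2 160.6] [30.3 70.6] mean [609.4 160.4]
```

Run:
```python
from h import *
print(go([424.8,272.4,330],-.517));
```

```text
(array([-0.1454,  0.003 ,  0.9369]), array([ 0.0001,  0.    , -0.0052]))
```

>>> arm_command([
  [[-0.1,0.003,0.25,0,0,-0.0052,-1],[-0.145,0.003,0.5,0,0,-0.0052,-1],[-0.145,0.003,0.75,0,0,-0.0052,-1],[-0.145,0.003,0.937,0,0,-0.0052,-1],[-0.145,0.003,0.937,0,0,-0.0052,-1],[-0.145,0.003,0.937,0,0,-0.0052,-1]],
])

```text
t: 5.55
eef_pos: [425.2, 272.5, 329.8]
tcp_rot: [3.14, 0.001, -0.518]
ft_force: [-0.8, 0.0, -0.2]
opening: 0.524
grip_force: 30.0
```

>>> arm_command([
  [[0,0,0.2,0,0,0,-1],[0,0,0.4,0,0,0,-1],[0,0,0.55,0,0,0,-1],[0,0,0.65,0,0,0,-1],[0,0,0.67,0,0,0,-1],[0,0,0.67,0,0,0,-1],[0,0,0.67,0,0,0,-1]],
])

```text
t: 6.13
eef_pos: [425.6, 272.7, 231.3]
tcp_rot: [-3.14, -0.001, -0.519]
ft_force: [-0.6, 0.4, 0.1]
opening: 0.521
grip_force: 30.0
```

Run:
```python
from h import *
print(state()["eef_pos"],state()["tcp_rot"]);print(go([424.8,272.4,216.3],-.517));
```

```text
[425.56837322 272.71889729 231.33793965] [-3.13962611e+00 -1.49614125e-03 -5.19449608e-01]
(array([-0.0035,  0.0046,  0.1002]), array([-0.0003, -0.0002, -0.0004]))
```

>>> arm_command([
  [[-0.004,0.004,0.05,0,0,0,-1],[-0.004,0.004,0.08,0,0,0,-1],[-0.004,0.004,0.1,0,0,0,-1],[-0.004,0.004,0.1,0,0,0,-1],[-0.004,0.004,0.1,0,0,0,-1]],
])

```text
t: 6.55
eef_pos: [424.3, 272.3, 215.2]
tcp_rot: [-3.141, -0.001, -0.519]
ft_force: [-0.7, -1.1, 7.0]
opening: 0.529
grip_force: 30.0
```

>>> arm_command([
  [[0,0,-0.003,0,0,0,0.2],[0,0,-0.003,0,0,0,0.6],[0,0,-0.003,0,0,0,0.6],[0,0,-0.003,0,0,0,0.6],[0,0,-0.003,0,0,0,0.6],[0,0,-0.2,0,0,0,0.6],[0,0,-0.5,0,0,0,0.8],[0,0,-0.8,0,0,0,1],[0,0,-1,0,0,0,1],[0,0,-1,0,0,0,1]],
])

```text
t: 7.38
eef_pos: [424.5, 272.6, 370.9]
tcp_rot: [-3.134, -0.006, -0.52]
ft_force: [0.1, -0.0, 0.2]
opening: 0.983
grip_force: 0.0
```

>>> arm_command([
  [[0,0,-0.2,0,0,0,1],[0,0,-0.2,0,0,0,1],[0,0,-0.2,0,0,0,1]],
])

```text
t: 7.63
eef_pos: [424.0, 272.2, 395.4]
tcp_rot: [-3.14, -0.001, -0.52]
ft_force: [0.9, -0.3, -0.5]
opening: 0.996
grip_force: 0.0
```

Run:
```python
from look import *
s,p,d,cp=look("b2");print(s["t"],s["eef_pos"],s["tcp_rot"])
print(top(p,d,cp,65,(426,272),(32,50),3))
frames(p,cp)
q,e=read_camera("top");tc=campose("top");print(top(q,e,tc,65,(426,272),(32,50),3));frames(q,tc)
cv2.imwrite("pics/b2c.png",cv2.resize(p[60:260,200:440],None,fx=2.5,fy=2.5)[:,:,::-1])
print(go([443.9,-204.6,330],.1,s))
```

```text
7.6333 [424.02432572 272.24908726 395.3986256 ] [-3.13980115e+00 -1.35947125e-03 -5.19746677e-01]
{'rect': array([424.6, 270.2]), 'mean': array([424.5, 270.4]), 'wh': array([31.5, 49.5]), 'yaw': -0.52, 'n': 1452, 'z': 64.3}
frame rect [426.2 271.4] wh [42.  60.8] yaw -0.51 hole [426.2 271.4] [42.  60.8] mean [439.2 271.8]
frame rect [505.7 226.8] wh [ 22.7 100.7] yaw -0.562 hole [505.6 226.7] [17.2 94.2] mean [505.9 227. ]
frame rect [546.4 195.1] wh [41.1 91.3] yaw -0.501 hole [546.3 195.1] [35.1 84.8] mean [546.5 195. ]
{'rect': array([413.8, 251.8]), 'mean': array([413.9, 252.2]), 'wh': array([ 9.7, 31.1]), 'yaw': 1.098, 'n': 42, 'z': 64.3}
frame rect [  98.  -674.8] wh [145.1 160.1] yaw 1.562 hole [  98.  -674.8] [145.1 160.1] mean [ 101.7 -669.7]
frame rect [418.6 258.4] wh [28.2 42.1] yaw 1.052 hole [418.6 258.4] [28.2 42.1] mean [415.9 254.5]
frame rect [ 458.9 -317.9] wh [48.2 50.7] yaw 0.742 hole [ 458.8 -317.9] [26.2 29.4] mean [ 458.6 -318. ]
frame rect [506.6 227.8] wh [ 22.5 100.2] yaw -0.56 hole [506.6 227.7] [17.2 94.7] mean [506.7 227.7]
frame rect [547.1 196. ] wh [40.6 90.3] yaw -0.493 hole [547.1 195.9] [35.2 85.2] mean [547.  195.8]
frame rect [610.2 160.6] wh [30.3 70.6] yaw -0.607 hole [610.2 160.5] [24.9 64.7] mean [610.  160.5]
(array([1.6933, 2.6942, 0.4335]), array([-0.0002, -0.0003, -0.0986]))
```

View pics/b2c.png

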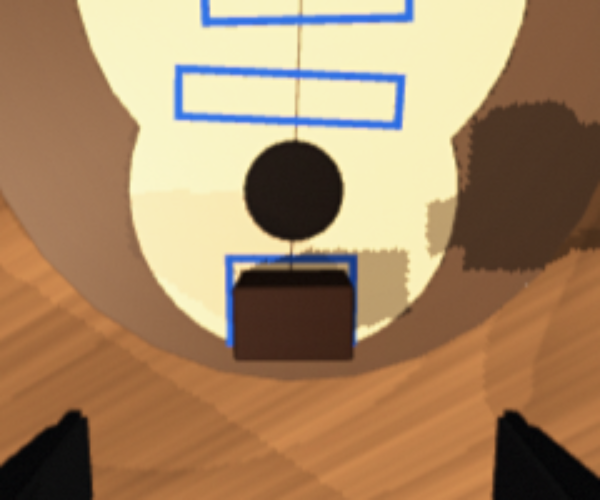

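Block stands inside its frame: block top spans crop columns 233–353, tape 227–356. The numbers hint at a ~1–2 mm lateral offset, so I'll check them.

Run:
```python
from h import *
f=np.load("b2.npz");s=dict(eef_pos=f["pos"],tcp_rot=f["rot"]);cp=campose("wrist",s)
def corners(c,w,h,a,z):
    R=np.array([[np.cos(a),-np.sin(a)],[np.sin(a),np.cos(a)]])
    return np.c_[np.array(c)+np.array([[-w,-h],[w,-h],[w,h],[-w,h]])/2@R.T,[z]*4]
for n,q in [("blocktop",corners((424.6,270.2),32,50,-.52,65)),("blockbase",corners((424.6,270.2),32,50,-.52,15)),("frame",corners((426.1,271.7),36,54,-.515,15))]:
    u=proj(q,cp);print(n,((u-[200,60])*2.5).round(1).tolist())
```

```text
blocktop [[354.8, 360.7], [356.4, 284.4], [232.9, 284.4], [234.4, 360.7]]
blockbase [[346.6, 333.5], [347.8, 266.8], [240.9, 266.8], [242.0, 333.5]]
frame [[346.7, 336.1], [347.6, 261.0], [231.9, 261.7], [233.8, 336.7]]
```

Run:
```python
from h import *
f=np.load("b2.npz");p=f["p"]
c=cv2.resize(p[150:210,280:350],None,fx=10,fy=10,interpolation=cv2.INTER_NEAREST)
cv2.imwrite("pics/b2z.png",c[:,:,::-1])
```

```text
(no output)
```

View pics/b2z.png

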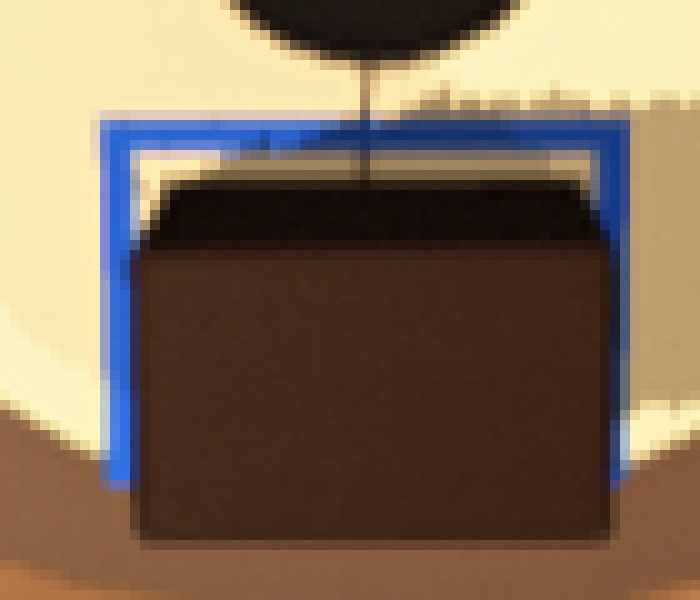

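The block base sits about 1.3 mm too far right and 1–2 mm too far back in its frame. I'll regrasp and nudge it.

>>> arm_command([
  [[0,0,0.27,0,0,0,1],[0,0,0.54,0,0,0,1],[0,0,0.8,0,0,0,1],[0,0,1,0,0,0,1],[0,0,1,0,0,0,1]],
])

```text
t: 8.15
eef_pos: [423.0, 271.6, 239.0]
tcp_rot: [3.133, 0.006, -0.52]
ft_force: [-0.9, -0.0, -0.6]
opening: 1.0
grip_force: 0.0
```

>>> arm_command([
  [[0,0,0.18,0,0,0,1],[0,0,0.18,0,0,0,-1],[0,0,0.18,0,0,0,-1],[0,0,0.18,0,0,0,-1],[0,0,0.18,0,0,0,-1],[0,0,0.18,0,0,0,-1],[0,0,0.18,0,0,0,-1],[0,0,0.18,0,0,0,-1],[0,0,0.18,0,0,0,-1],[0,0,0.18,0,0,0,-1]],
])

```text
t: 8.98
eef_pos: [424.2, 272.3, 218.1]
tcp_rot: [-3.141, -0.0, -0.52]
ft_force: [-0.4, -0.1, 6.6]
opening: 0.525
grip_force: 30.0
```

>>> arm_command([
  [[0,0,-0.04,0,0,0,-1],[0,0,-0.04,0,0,0,-1],[0.009,-0.011,-0.04,0,0,0,-1],[0.009,-0.011,-0.04,0,0,0,-1],[0.009,-0.011,-0.02,0,0,0,-1],[0.009,-0.011,0.004,0,0,0,-1],[0.009,-0.011,0.004,0,0,0,-1],[0.009,-0.011,0.004,0,0,0,-1]],
])

```text
t: 9.65
eef_pos: [426.2, 273.0, 217.1]
tcp_rot: [-3.141, -0.0, -0.52]
ft_force: [-0.2, 0.1, 7.9]
opening: 0.528
grip_force: 30.0
```

>>> arm_command([
  [[0,0,-0.003,0,0,0,0.2],[0,0,-0.003,0,0,0,0.6],[0,0,-0.003,0,0,0,0.6],[0,0,-0.003,0,0,0,0.6],[0,0,-0.003,0,0,0,0.6],[0,0,-0.2,0,0,0,0.6],[0,0,-0.5,0,0,0,0.8],[0,0,-0.8,0,0,0,1],[0,0,-1,0,0,0,1],[0,0,-1,0,0,0,1]],
])

```text
t: 10.48
eef_pos: [426.5, 273.3, 373.3]
tcp_rot: [-3.134, -0.006, -0.52]
ft_force: [0.7, 0.5, -0.2]
opening: 0.981
grip_force: 0.0
```

>>> arm_command([
  [[-0.13,0,-0.35,0,0,0,1],[-0.13,0,-0.35,0,0,0,1],[-0.13,0,-0.35,0,0,0,1],[-0.13,0,-0.35,0,0,0,1],[-0.13,0,-0.35,0,0,0,1]],
])

```text
t: 10.9
eef_pos: [409.2, 282.6, 418.4]
tcp_rot: [3.14, 0.001, -0.52]
ft_force: [0.2, 0.4, 1.0]
opening: 1.001
grip_force: 0.0
```

```bash
cat >> look.py <<'E'
def crop(p,ctr,tag,r=35,k=9):
    u,v=np.round(ctr).astype(int);c=p[max(0,v-r):v+r,max(0,u-r):u+r]
    cv2.imwrite(f"pics/{tag}.png",cv2.resize(c,None,fx=k,fy=k,interpolation=cv2.INTER_NEAREST)[:,:,::-1]);print("crop origin",max(0,u-r),max(0,v-r),"x",k)
E
python3 - <<'E'
from look import *
s,p,d,cp=look("b3");print(s["t"],s["eef_pos"],s["tcp_rot"])
print(top(p,d,cp,65,(426,272),(32,50),3))
frames(p,cp)
crop(p,proj([426,272,35],cp)[0],"b3z")
print(go([443.9,-204.6,330],.1,s))
E
```

```text
10.9 [409.19158486 282.56726547 418.3716555 ] [ 3.14016635e+00  7.41086119e-04 -5.19704047e-01]
{'rect': array([426. , 271.4]), 'mean': array([426.2, 271.3]), 'wh': array([30.4, 49. ]), 'yaw': -0.521, 'n': 1310, 'z': 64.3}
frame rect [426.1 271.4] wh [42.1 61.5] yaw -0.521 hole [426.1 271.4] [42.1 61.5] mean [432.4 267.7]
frame rect [505.5 226.5] wh [ 22.7 100.2] yaw -0.562 hole [505.7 226.9] [17.2 94.7] mean [505.9 227.1]
frame rect [546.3 195.1] wh [40.9 91.2] yaw -0.5 hole [546.3 195.1] [35.1 84.8] mean [546.5 195. ]
crop origin 281 129 x 9
(array([1.8142, 2.7032, 0.5917]), array([ 0.0002,  0.0002, -0.0986]))
```

View pics/b3z.png

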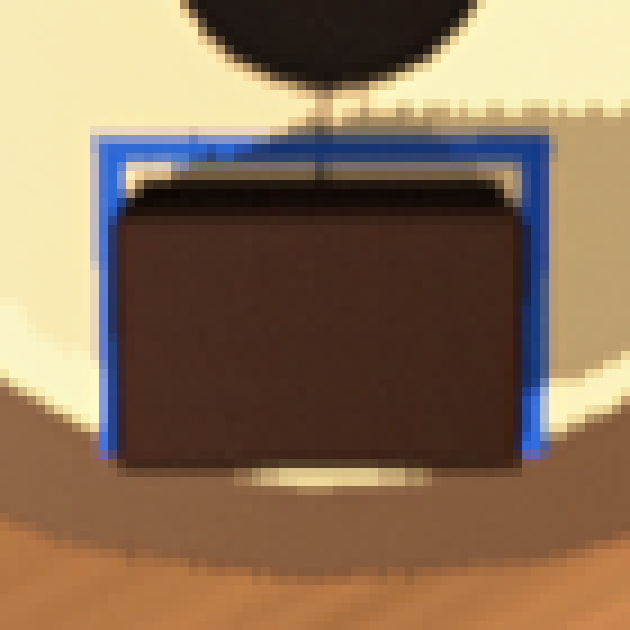

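Now the neck block is centred: rear gap is about 2 mm, and the measured block centre (426.0,271.4) matches the frame (426.1,271.4). Next is the tail block.

>>> arm_command([
  [[0.6,0.9,0.2,0,0,0,1],[0.6,0.9,0.2,0,0,0,1],[0.6,0.9,0.2,0,0,0,1],[0.6,0.9,0.2,0,0,0,1]],
])

```text
t: 11.28
eef_pos: [420.0, 119.1, 388.1]
tcp_rot: [3.14, 0.002, -0.519]
ft_force: [1.9, 0.4, -0.0]
opening: 1.002
grip_force: 0.0
```

>>> arm_command([
  [[0.6,0.9,0.2,0,0,0,1],[0.6,0.9,0.2,0,0,0,1],[0.6,0.9,0.2,0,0,0,1],[0.6,0.9,0.2,0,0,0,1]],
])

```text
t: 11.62
eef_pos: [431.0, -43.3, 358.2]
tcp_rot: [3.141, 0.002, -0.52]
ft_force: [1.5, 0.3, -0.2]
opening: 1.0
grip_force: 0.0
```

>>> arm_command([
  [[0.6,0.89,0.2,0,0,-0.099,1],[0.6,0.89,0.2,0,0,-0.099,1],[0.6,0.89,0.2,0,0,-0.099,1],[0.6,0.89,0.2,0,0,-0.099,1],[0.6,0.89,0.2,0,0,-0.099,1],[0.6,0.89,0.2,0,0,-0.099,1],[0.6,0.89,0.2,0,0,-0.099,1]],
])

```text
t: 12.2
eef_pos: [442.8, -202.9, 327.9]
tcp_rot: [-3.14, 0.002, 0.102]
ft_force: [-0.4, 1.0, 0.3]
opening: 0.997
grip_force: 0.0
```

Run:
```python
from look import *
s,p,d,cp=look("w3");print(s["t"],s["eef_pos"],s["tcp_rot"])
t=top(p,d,cp,43,(443.9,-204.6),(20,60),3);print(t)
y=t["yaw"];g=t["rect"]-1.5*np.array([np.sin(y),-np.cos(y)])
print(go([*g,198],y,s))
```

```text
12.2 [ 442.82905588 -202.93406241  327.91190067] [-3.13982835e+00  2.35761427e-03  1.02179184e-01]
{'rect': array([ 444.5, -204.3]), 'mean': array([ 444.4, -204.1]), 'wh': array([19.1, 59.5]), 'yaw': 0.102, 'n': 1469, 'z': 42.4}
(array([0.0122, 0.0017, 0.8661]), array([-0.0003,  0.0004,  0.    ]))
```

>>> arm_command([
  [[0.01,0,0.3,0,0,0,1],[0.01,0,0.55,0,0,0,1],[0.01,0,0.75,0,0,0,1],[0.01,0,0.86,0,0,0,1],[0.01,0,0.86,0,0,0,1],[0.01,0,0.86,0,0,0,1]],
])

```text
t: 12.75
eef_pos: [444.6, -201.0, 200.1]
tcp_rot: [-3.14, 0.002, 0.101]
ft_force: [-0.0, 0.8, 0.6]
opening: 1.002
grip_force: 0.0
```

>>> arm_command([
  [[0,0,0,0,0,0,-1],[0,0,0,0,0,0,-1],[0,0,0,0,0,0,-1],[0,0,0,0,0,0,-1],[0,0,0,0,0,0,-1],[0,0,0,0,0,0,-1],[0,0,0,0,0,0,-1]],
])

```text
t: 13.33
eef_pos: [444.7, -201.5, 201.0]
tcp_rot: [3.141, -0.001, 0.102]
ft_force: [0.1, 0.2, 6.6]
opening: 0.627
grip_force: 30.0
```

>>> arm_command([
  [[0,0,-0.2,0,0,0,-1],[0,0,-0.5,0,0,0,-1],[0,0,-0.8,0,0,0,-1],[0,0,-1,0,0,0,-1],[0,0,-1,0,0,0,-1]],
])

```text
t: 13.75
eef_pos: [445.1, -201.6, 356.7]
tcp_rot: [3.136, -0.008, 0.102]
ft_force: [-0.2, -1.2, 0.4]
opening: 0.63
grip_force: 30.0
```

>>> arm_command([
  [[0.1,-0.25,0,0,0,0,-1],[0.2,-0.5,0,0,0,0,-1],[0.25,-0.7,0,0,0,0,-1],[0.31,-0.87,0,0,0,0,-1]],
])

```text
t: 14.08
eef_pos: [477.3, -65.0, 350.4]
tcp_rot: [-3.141, 0.001, 0.102]
ft_force: [1.2, 0.4, -0.4]
opening: 0.629
grip_force: 30.0
```

>>> arm_command([
  [[0.1,-0.25,0,0,0,0,-1],[0.2,-0.5,0,0,0,0,-1],[0.25,-0.7,0,0,0,0,-1],[0.31,-0.87,0,0,0,0,-1]],
])

```text
t: 14.42
eef_pos: [510.3, 70.0, 350.2]
tcp_rot: [-3.141, 0.001, 0.103]
ft_force: [0.9, 0.0, 0.1]
opening: 0.628
grip_force: 30.0
```

>>> arm_command([
  [[0.1,-0.25,0,0,0,0.019,-1],[0.2,-0.5,0,0,0,0.038,-1],[0.25,-0.7,0,0,0,0.057,-1],[0.31,-0.87,0,0,0,0.076,-1],[0.31,-0.87,0,0,0,0.095,-1],[0.31,-0.87,0,0,0,0.112,-1],[0.31,-0.87,0,0,0,0.112,-1],[0.31,-0.87,0,0,0,0.112,-1]],
])

```text
t: 15.08
eef_pos: [543.3, 202.3, 350.1]
tcp_rot: [3.141, 0.0, -0.598]
ft_force: [0.1, 0.4, -1.2]
opening: 0.628
grip_force: 30.0
```

Run:
```python
from look import *
s,p,d,cp=look("b4");print(s["t"],s["eef_pos"],s["tcp_rot"])
o=frames(p,cp)
print(go([610.4,160.8,260],-.603,s))
```

```text
15.0833 [543.32034048 202.26457354 350.14157089] [ 3.14095962e+00  4.31439206e-04 -5.98011079e-01]
frame rect [407.6 249.1] wh [ 3.5 32.7] yaw 0.999 hole [407.6 249.1] [ 3.5 32.7] mean [407.5 249.3]
frame rect [513.9 221.9] wh [  5.6 100.6] yaw -0.599 hole [513.9 221.9] [  5.6 100.6] mean [513.5 220.9]
frame rect [546.3 195.2] wh [40.7 91.2] yaw -0.499 hole [546.4 195.2] [35.2 84.8] mean [546.5 194.9]
frame rect [609.3 159.8] wh [31.  71.1] yaw -0.599 hole [609.1 160.1] [24.5 64.6] mean [609.1 159.9]
(array([ 0.5255, -0.0237,  0.6007]), array([0.0001, 0.0001, 0.0008]))
```

>>> arm_command([
  [[0.25,-0.012,0.2,0,0,0,-1],[0.45,-0.024,0.4,0,0,0,-1],[0.525,-0.024,0.6,0,0,0,-1],[0.525,-0.024,0.75,0,0,0,-1],[0.525,-0.024,0.8,0,0,0,-1],[0.525,-0.024,0.8,0,0,0,-1],[0.525,-0.024,0.8,0,0,0,-1],[0.525,-0.024,0.8,0,0,0,-1]],
])

```text
t: 15.8
eef_pos: [610.5, 161.0, 232.4]
tcp_rot: [-3.14, -0.002, -0.6]
ft_force: [-0.6, 0.4, -0.3]
opening: 0.628
grip_force: 30.0
```

Run:
```python
from h import *
print(state()["eef_pos"],state()["tcp_rot"]);print(go([610.4,160.8,213],-.602))
```

```text
[610.48000483 160.99626781 232.38811721] [-3.14002223e+00 -1.80083495e-03 -6.00241536e-01]
(array([1.000e-04, 1.600e-03, 1.293e-01]), array([-0.0003, -0.0003,  0.0003]))
```

Descend, release, rise and look back.

>>> arm_command([
  [[0,0,0.06,0,0,0,-1],[0,0,0.1,0,0,0,-1],[0,0,0.13,0,0,0,-1],[0,0,0.13,0,0,0,-1],[0,0,0.13,0,0,0,-1]],
])

```text
t: 16.22
eef_pos: [610.4, 160.8, 211.9]
tcp_rot: [-3.141, -0.001, -0.601]
ft_force: [-1.3, -0.9, 8.5]
opening: 0.63
grip_force: 30.0
```

>>> arm_command([
  [[0,0,-0.003,0,0,0,0.4],[0,0,-0.003,0,0,0,0.8],[0,0,-0.003,0,0,0,0.8],[0,0,-0.003,0,0,0,0.8],[0,0,-0.003,0,0,0,0.8],[0,0,-0.2,0,0,0,0.8],[0,0,-0.5,0,0,0,0.8],[0,0,-0.8,0,0,0,1],[0,0,-1,0,0,0,1],[0,0,-1,0,0,0,1]],
])

```text
t: 17.05
eef_pos: [611.0, 160.9, 368.4]
tcp_rot: [-3.134, -0.008, -0.601]
ft_force: [0.6, 0.5, -0.2]
opening: 0.996
grip_force: 0.0
```

>>> arm_command([
  [[-0.4,0,-0.2,0,0,0,1],[-0.4,0,-0.2,0,0,0,1],[-0.4,0,-0.2,0,0,0,1],[-0.4,0,-0.2,0,0,0,1]],
])

```text
t: 17.38
eef_pos: [560.3, 195.2, 391.7]
tcp_rot: [-3.141, -0.001, -0.6]
ft_force: [-0.8, -0.5, -0.0]
opening: 1.0
grip_force: 0.0
```

Run:
```python
from look import *
s,p,d,cp=look("b5");print(s["t"],s["eef_pos"],s["tcp_rot"])
print(top(p,d,cp,55,(609,160),(20,60),3))
frames(p,cp)
crop(p,proj([609,160,35],cp)[0],"b5z")
print(go([560,-203,330],.03,s))
```

```text
17.3833 [560.33226638 195.19393109 391.69593829] [-3.14061605e+00 -1.11854526e-03 -5.99968994e-01]
{'rect': array([608.6, 160.3]), 'mean': array([608.5, 160.1]), 'wh': array([19.5, 59.1]), 'yaw': -0.601, 'n': 1235, 'z': 54.4}
frame rect [505.9 227.1] wh [ 22.6 100.5] yaw -0.562 hole [506.1 227.4] [17.3 94. ] mean [505.9 227. ]
frame rect [546.4 195.2] wh [40.5 91. ] yaw -0.5 hole [546.4 195.2] [35.4 85. ] mean [546.5 194.9]
frame rect [609.3 159.8] wh [30.7 71.2] yaw -0.601 hole [609.3 159.8] [30.7 71.2] mean [609.1 159.3]
crop origin 283 95 x 9
(array([1.4966, 2.1927, 0.4108]), array([-1.000e-04, -2.000e-04, -1.003e-01]))
```

View pics/b5z.png

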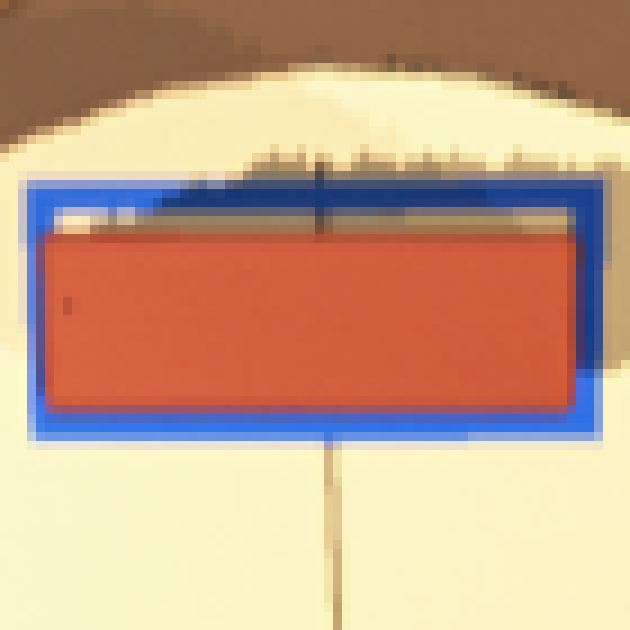

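Tail block sits squarely in its frame: about 3 px at the rear, symmetric sideways, and less than 1 mm off centre. On to the brace.

>>> arm_command([
  [[0.66,0.73,0.1,0,0,0,1],[0.66,0.73,0.1,0,0,0,1],[0.66,0.73,0.1,0,0,0,1],[0.66,0.73,0.1,0,0,0,0.5]],
])

```text
t: 17.77
eef_pos: [581.4, 44.4, 374.6]
tcp_rot: [3.14, 0.001, -0.603]
ft_force: [0.7, -0.3, 0.2]
opening: 0.967
grip_force: 0.0
```

>>> arm_command([
  [[0.66,0.73,0.1,0,0,0,-0.1],[0.66,0.73,0.1,0,0,0,-0.1],[0.66,0.73,0.1,0,0,0,-0.1],[0.66,0.73,0.1,0,0,0,-0.1]],
])

```text
t: 18.1
eef_pos: [600.8, -102.7, 359.4]
tcp_rot: [3.141, 0.001, -0.604]
ft_force: [-0.7, 0.4, -0.1]
opening: 0.709
grip_force: 0.0
```

>>> arm_command([
  [[0.66,0.73,0.2,0,0,-0.35,-0.1],[0.66,0.73,0.2,0,0,-0.35,-0.1],[0.66,0.73,0.2,0,0,-0.35,-0.1],[0.66,0.73,0.2,0,0,-0.35,-0.1],[0.66,0.73,0.2,0,0,-0.35,-0.1],[0.66,0.73,0.2,0,0,-0.35,-0.1],[0.66,0.73,0.2,0,0,-0.35,-0.1],[0.66,0.73,0.2,0,0,-0.35,-0.1],[0.66,0.73,0.2,0,0,-0.35,-0.1]],
])

```text
t: 18.85
eef_pos: [620.0, -245.6, 329.6]
tcp_rot: [-3.14, 0.001, 0.527]
ft_force: [-0.2, 0.9, -0.3]
opening: 0.451
grip_force: 0.0
```

Run:
```python
from h import *
s=state();print(s["eef_pos"],s["tcp_rot"],s["joints"].round(2));print(go([619,-243,330],1.606))
```

```text
[ 619.99248318 -245.58410812  329.55049356] [-3.14045906e+00  9.47853955e-04  5.26967102e-01] [-0.48  0.63  1.53 -0.    0.99  0.57]
(array([ 0.0029, -0.0182, -0.003 ]), array([-0.0002,  0.    , -0.1717]))
```

>>> arm_command([
  [[0,-0.018,0,0,0,-0.172,-0.1],[0,-0.018,0,0,0,-0.172,-0.1],[0,-0.018,0,0,0,-0.172,-0.1],[0,-0.018,0,0,0,-0.172,-0.1],[0,-0.018,0,0,0,-0.172,-0.1],[0,-0.018,0,0,0,-0.172,-0.1],[0,-0.018,0,0,0,-0.172,-0.1],[0,-0.018,0,0,0,-0.172,-0.1],[0,-0.018,0,0,0,-0.172,-0.1],[0,-0.018,0,0,0,-0.172,-0.1]],
])

```text
t: 19.68
eef_pos: [618.7, -243.0, 329.8]
tcp_rot: [-3.14, -0.0, 1.605]
ft_force: [-0.5, 0.2, -0.6]
opening: 0.454
grip_force: 0.0
```

>>> arm_command([
  [[0,0,0,0,0,0,-0.1]],
])

```text
t: 19.77
eef_pos: [618.6, -242.8, 330.0]
tcp_rot: [-3.141, -0.0, 1.599]
ft_force: [0.1, 0.0, -0.3]
opening: 0.452
grip_force: 0.0
```

Run:
```python
from look import *
s,p,d,cp=look("w4");print(s["t"],s["eef_pos"],s["tcp_rot"],s["opening"])
t=top(p,d,cp,17,(618.6,-202.7),(12,90),3);print(t)
y=t["yaw"]+np.pi/2;g=t["rect"]-1.5*np.array([np.sin(y),-np.cos(y)])
print(g,y,go([*g,196],y,s))
```

```text
19.7667 [ 618.63518734 -242.75755237  330.01357606] [-3.14056483e+00 -4.07061621e-04  1.59912473e+00] 0.45215272807477924
{'rect': array([ 620.4, -202.2]), 'mean': array([ 620.6, -200.5]), 'wh': array([11.5, 88.6]), 'yaw': 0.036, 'n': 1217, 'z': 16.3}
[ 618.9009719  -202.25398834] 1.6067963267948966 (array([0.2695, 0.0103, 0.8935]), array([-0.0002, -0.0001, -0.0012]))
```

>>> arm_command([
  [[0.2,0.01,0.25,0,0,-0.001,-0.1],[0.27,0.01,0.5,0,0,-0.001,-0.1],[0.27,0.01,0.7,0,0,-0.001,-0.1],[0.27,0.01,0.85,0,0,-0.001,-0.1],[0.27,0.01,0.9,0,0,-0.001,-0.1],[0.27,0.01,0.9,0,0,-0.001,-0.1],[0.27,0.01,0.9,0,0,-0.001,-0.1]],
])

```text
t: 20.4
eef_pos: [619.0, -201.8, 196.2]
tcp_rot: [3.142, 0.0, 1.607]
ft_force: [0.9, 0.3, 0.7]
opening: 0.447
grip_force: 0.0
```

>>> arm_command([
  [[0,0,0,0,0,0,-1],[0,0,0,0,0,0,-1],[0,0,0,0,0,0,-1],[0,0,0,0,0,0,-1],[0,0,0,0,0,0,-1],[0,0,0,0,0,0,-1],[0,0,0,0,0,0,-1]],
])

```text
t: 20.98
eef_pos: [618.8, -201.5, 196.3]
tcp_rot: [3.141, 0.0, 1.609]
ft_force: [0.9, -0.2, 1.7]
opening: 0.122
grip_force: 30.0
```

>>> arm_command([
  [[0,0,-0.15,0,0,0,-1],[0,0,-0.4,0,0,0,-1],[0,0,-0.7,0,0,0,-1],[0,0,-0.97,0,0,0,-1],[0,0,-0.97,0,0,0,-1]],
])

```text
t: 21.4
eef_pos: [619.4, -201.6, 349.4]
tcp_rot: [3.132, 0.005, 1.609]
ft_force: [0.3, -0.0, 0.1]
opening: 0.123
grip_force: 30.0
```

>>> arm_command([
  [[0.2,-0.08,0,0,0,0,-1],[0.4,-0.16,0,0,0,0,-1],[0.6,-0.25,0,0,0,0,-1],[0.78,-0.34,0,0,0,0,-1]],
])

```text
t: 21.73
eef_pos: [562.4, -85.1, 341.4]
tcp_rot: [-3.142, -0.0, 1.609]
ft_force: [0.6, 0.7, -0.4]
opening: 0.122
grip_force: 30.0
```

>>> arm_command([
  [[0.2,-0.08,0,0,0,0,-1],[0.4,-0.16,0,0,0,0,-1],[0.6,-0.25,0,0,0,0,-1],[0.78,-0.34,0,0,0,0,-1]],
])

```text
t: 22.07
eef_pos: [507.0, 30.0, 341.5]
tcp_rot: [3.141, 0.0, 1.609]
ft_force: [-0.0, 0.4, -0.1]
opening: 0.121
grip_force: 30.0
```

>>> arm_command([
  [[0.2,-0.08,0,0,0,0.019,-1],[0.4,-0.16,0,0,0,0.038,-1],[0.6,-0.25,0,0,0,0.057,-1],[0.78,-0.34,0,0,0,0.076,-1],[0.78,-0.34,0,0,0,0.0955,-1],[0.78,-0.34,0,0,0,0.0955,-1],[0.78,-0.34,0,0,0,0.0955,-1],[0.78,-0.34,0,0,0,0.0955,-1]],
])

```text
t: 22.73
eef_pos: [452.8, 143.0, 341.5]
tcp_rot: [3.141, -0.0, 1.012]
ft_force: [1.0, -0.8, -0.9]
opening: 0.124
grip_force: 30.0
```

Run:
```python
from look import *
s,p,d,cp=look("b6");print(s["t"],s["eef_pos"],s["tcp_rot"])
frames(p,cp)
print(go([506.6,228,240],1.009,s))
```

```text
22.7333 [452.84348193 143.02855491 341.50261572] [ 3.14135307e+00 -7.48227530e-06  1.01228684e+00]
frame rect [426.2 271.7] wh [43.4 61.1] yaw -0.527 hole [426.2 271.7] [43.4 61.1] mean [431.5 259.6]
frame rect [608.1 160.5] wh [31.1 70.7] yaw -0.559 hole [608.1 160.5] [31.1 70.7] mean [599.  160.3]
frame rect [546.4 195.2] wh [41.2 91. ] yaw -0.499 hole [546.1 195.2] [34.2 85. ] mean [547.1 196.4]
frame rect [506.2 227.2] wh [ 23.4 100.4] yaw -0.569 hole [506.1 227.1] [16.5 94.1] mean [506.7 228.2]
(array([0.6703, 0.0036, 0.6767]), array([ 0.    , -0.    ,  0.0005]))
```

View pics/b6.png

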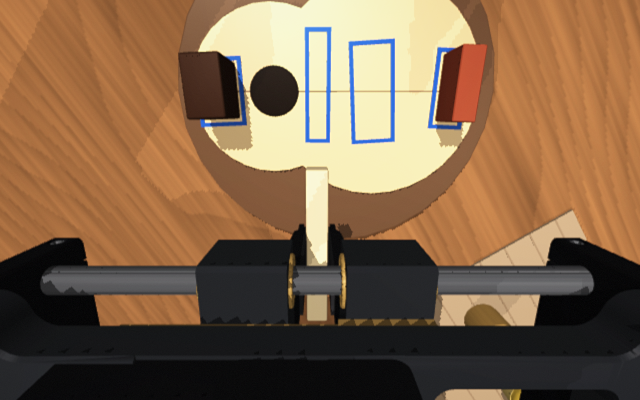

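The image shows the held brace (316,200), its frame at (317,85) and both standing blocks. I'll check the blocks' base gaps by pixel profile instead of another picture.

Run:
```python
from h import *
f=np.load("b6.npz");s=dict(eef_pos=f["pos"],tcp_rot=f["rot"]);cp=campose("wrist",s);p=f["p"]
for v in (70,85,105):
    print(v,"tail",[(u,tuple(int(x) for x in p[v,u])) for u in range(434,462,1)])
for v in (85,):
    print(v,"neck",[(u,tuple(int(x) for x in p[v,u])) for u in range(222,248,1)])
for n,c,a,w,fw in [("tail",(609.2,159.8),-.601,20,24),("neck",(426.1,271.5),-.517,32,36)]:
    for ww in (fw+8,fw,w):
        for sg in (-1,1):
            x=np.array([np.cos(a),np.sin(a)]);y=np.array([-x[1],x[0]])
            q=proj([[*(np.array(c)+sg*ww/2*x+k*y),15] for k in (-20,20)],cp)
            u=[q[0,0]+(vv-q[0,1])*(q[1,0]-q[0,0])/(q[1,1]-q[0,1]) for vv in (70,85,105)]
            print(n,ww,sg,np.round(u,1))
```

```text
70 tail [(434, (230, 214, 171)), (435, (95, 127, 217)), (436, (45, 107, 223)), (437, (41, 106, 223)), (438, (67, 116, 221)), (439, (202, 205, 201)), (440, (254, 244, 188)), (441, (223, 192, 133)), (442, (107, 69, 43)), (443, (75, 30, 18)), (444, (76, 30, 19)), (445, (78, 31, 19)), (446, (77, 31, 20)), (447, (77, 31, 19)), (448, (80, 31, 19)), (449, (81, 32, 20)), (450, (81, 32, 21)), (451, (80, 32, 20)), (452, (81, 33, 21)), (453, (80, 32, 20)), (454, (80, 33, 19)), (455, (81, 33, 21)), (456, (72, 29, 17)), (457, (78, 33, 21)), (458, (87, 35, 22)), (459, (154, 62, 38)), (460, (184, 78, 50)), (461, (199, 88, 56))]
85 tail [(434, (45, 108, 222)), (435, (42, 109, 224)), (436, (68, 119, 222)), (437, (203, 206, 204)), (438, (255, 245, 191)), (439, (223, 191, 133)), (440, (108, 70, 45)), (441, (76, 30, 18)), (442, (77, 30, 19)), (443, (78, 32, 20)), (444, (76, 30, 18)), (445, (79, 32, 21)), (446, (80, 32, 20)), (447, (81, 33, 21)), (448, (81, 33, 21)), (449, (81, 33, 21)), (450, (81, 33, 20)), (451, (81, 33, 21)), (452, (81, 33, 20)), (453, (80, 32, 19)), (454, (80, 33, 20)), (455, (80, 33
[... 983 characters left out ...]
, (233, (18, 10, 6)), (234, (18, 9, 7)), (235, (14, 6, 2)), (236, (44, 34, 21)), (237, (155, 130, 89)), (238, (129, 116, 97)), (239, (47, 63, 112)), (240, (21, 51, 113)), (241, (20, 50, 114)), (242, (33, 53, 110)), (243, (148, 127, 102)), (244, (252, 234, 173)), (245, (251, 237, 183)), (246, (249, 235, 182)), (247, (249, 235, 183))]
tail 32 -1 [434.5 432.6 430. ]
tail 32 1 [469.2 466.9 463.8]
tail 24 -1 [438.8 436.8 434.2]
tail 24 1 [464.8 462.6 459.6]
tail 20 -1 [441.  439.  436.4]
tail 20 1 [462.7 460.5 457.5]
neck 44 -1 [193.7 195.7 198.3]
neck 44 1 [241.5 242.9 244.8]
neck 36 -1 [198.  200.  202.5]
neck 36 1 [237.1 238.6 240.6]
neck 32 -1 [200.2 202.1 204.6]
neck 32 1 [235.  236.5 238.5]
```

Pixel check: the tail base gap is 2.7 mm and the neck gap 1.9 mm (2 mm is ideal), so both are good. Placing the brace.

Run:
```python
from h import *
print(go([506,228.4,225],1.009))
```

```text
(array([ 0.6712, -0.0027,  0.7765]), array([0.    , 0.    , 0.0003]))
```

>>> arm_command([
  [[0.2,-0.003,0.1,0,0,0,-1],[0.4,-0.003,0.25,0,0,0,-1],[0.6,-0.003,0.45,0,0,0,-1],[0.67,-0.003,0.65,0,0,0,-1],[0.67,-0.003,0.75,0,0,0,-1],[0.67,-0.003,0.777,0,0,0,-1],[0.67,-0.003,0.777,0,0,0,-1],[0.67,-0.003,0.777,0,0,0,-1]],
])

```text
t: 23.45
eef_pos: [506.0, 228.1, 225.7]
tcp_rot: [3.141, -0.0, 1.009]
ft_force: [0.1, 0.3, 1.6]
opening: 0.124
grip_force: 30.0
```

Run:
```python
from h import *
print(state()["eef_pos"],state()["tcp_rot"]);print(go([506,228.4,208.2],1.009))
```

```text
[506.03286555 228.14167085 225.66112186] [ 3.14122572e+00 -2.80693037e-04  1.00877815e+00]
(array([ 0.0013, -0.0011,  0.1164]), array([ 0.0001, -0.    , -0.    ]))
```

>>> arm_command([
  [[0,0,0.06,0,0,0,-1],[0,0,0.1,0,0,0,-1],[0,0,0.116,0,0,0,-1],[0,0,0.116,0,0,0,-1],[0,0,0.116,0,0,0,-1]],
])

```text
t: 23.87
eef_pos: [505.7, 228.6, 207.8]
tcp_rot: [3.141, -0.0, 1.009]
ft_force: [0.4, -1.5, 1.9]
opening: 0.125
grip_force: 30.0
```

>>> arm_command([
  [[0,0,-0.003,0,0,0,-0.5],[0,0,-0.003,0,0,0,-0.3],[0,0,-0.003,0,0,0,-0.3],[0,0,-0.003,0,0,0,-0.3],[0,0,-0.003,0,0,0,-0.3],[0,0,-0.2,0,0,0,-0.3],[0,0,-0.5,0,0,0,0],[-0.2,0,-0.8,0,0,0,0],[-0.4,0,-0.9,0,0,0,0],[-0.6,0,-0.9,0,0,0,0]],
])

```text
t: 24.7
eef_pos: [457.4, 152.3, 346.3]
tcp_rot: [3.137, -0.004, 1.01]
ft_force: [1.0, -1.1, -0.3]
opening: 0.495
grip_force: 0.0
```

>>> arm_command([
  [[0,0,0,0,0,0,0.2],[0,0,0,0,0,0,0.2]],
])

```text
t: 24.87
eef_pos: [457.2, 151.7, 343.4]
tcp_rot: [3.141, -0.001, 1.007]
ft_force: [0.0, -0.1, -0.2]
opening: 0.576
grip_force: 0.0
```

Run:
```python
from look import *
s,p,d,cp=look("b7");print(s["t"],s["eef_pos"],s["tcp_rot"])
print(top(p,d,cp,29,(506,227),(12,90),3))
frames(p,cp)
c=proj([506,227,22],cp)[0];print(c)
u,v=c.astype(int);cc=p[max(0,v-62):v+62,u-30:u+30]
cv2.imwrite("pics/b7z.png",cv2.resize(np.rot90(cc),None,fx=6,fy=9,interpolation=cv2.INTER_NEAREST)[:,:,::-1])
print(go([536.9-20,-365,330],.3+np.pi/2,s))
```

```text
24.8667 [457.19458477 151.68651096 343.42163763] [ 3.14054464e+00 -8.50542345e-04  1.00710682e+00]
{'rect': array([505.2, 227.4]), 'mean': array([505.8, 228. ]), 'wh': array([11.3, 89.3]), 'yaw': -0.559, 'n': 1346, 'z': 28.4}
frame rect [426.  271.7] wh [43.6 60.8] yaw -0.521 hole [426.  271.7] [43.6 60.8] mean [431.9 259.7]
frame rect [609.2 159.8] wh [31.3 71. ] yaw -0.596 hole [609.2 159.8] [31.3 71. ] mean [599.4 161.2]
frame rect [546.4 195.2] wh [41.3 90.9] yaw -0.502 hole [546.  195.3] [34.3 85.1] mean [547.1 196.6]
frame rect [506.1 227.2] wh [ 23.3 100.1] yaw -0.56 hole [506.1 227.9] [16.5 95.5] mean [507.1 229. ]
[317.72955754  97.54650133]
(array([-2.6991,  2.1768,  0.0895]), array([ 2.000e-04, -1.000e-04, -1.375e-01]))
```

View pics/b7z.png

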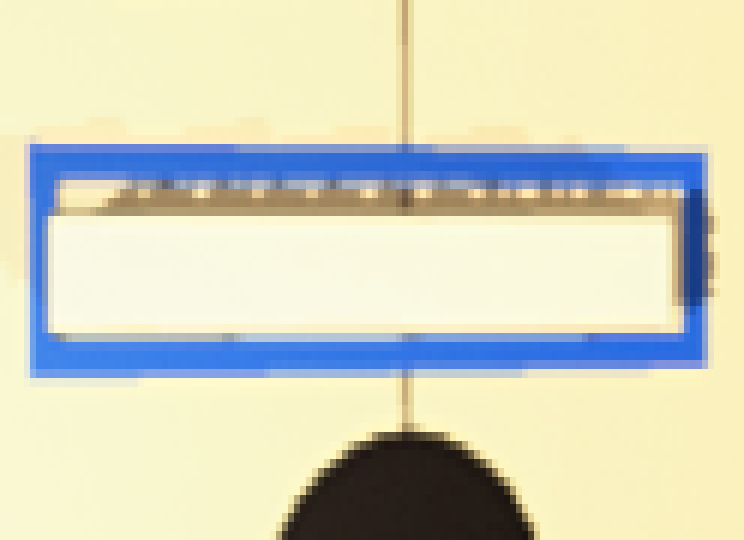

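Brace is in its frame but about 1.2 mm toward the soundhole: the upper gap is ~3.7 px and the lower ~0.4. I'll nudge it.

Run:
```python
from h import *
print(go([505.7,228.5,208.8],1.009))
```

```text
(array([ 0.5989, -0.0016,  0.8949]), array([ 0.0001, -0.0001, -0.0002]))
```

>>> arm_command([
  [[0.3,-0.002,0.2,0,0,0,-0.3],[0.6,-0.002,0.4,0,0,0,-0.3],[0.6,-0.002,0.6,0,0,0,-0.3],[0.6,-0.002,0.75,0,0,0,-0.3],[0.6,-0.002,0.85,0,0,0,-0.3],[0.6,-0.002,0.89,0,0,0,-0.3],[0.6,-0.002,0.89,0,0,0,-0.3],[0.6,-0.002,0.89,0,0,0,-0.3]],
])

```text
t: 25.58
eef_pos: [505.7, 229.4, 208.9]
tcp_rot: [-3.141, 0.0, 1.009]
ft_force: [-0.3, -0.5, 1.1]
opening: 0.352
grip_force: 0.0
```

>>> arm_command([
  [[0,0,0,0,0,0,-1],[0,0,0,0,0,0,-1],[0,0,0,0,0,0,-1],[0,0,0,0,0,0,-1],[0,0,0,0,0,0,-1],[0,0,0,0,0,0,-1]],
])

```text
t: 26.08
eef_pos: [505.5, 228.9, 209.7]
tcp_rot: [3.141, -0.001, 1.009]
ft_force: [-0.7, -0.2, 6.0]
opening: 0.119
grip_force: 30.0
```

>>> arm_command([
  [[0,0,-0.03,0,0,0,-1],[0,0,-0.03,0,0,0,-1],[0.003,0.008,-0.03,0,0,0,-1],[0.003,0.008,-0.03,0,0,0,-1],[0.003,0.008,-0.01,0,0,0,-1],[0.003,0.008,0.002,0,0,0,-1],[0.003,0.008,0.002,0,0,0,-1],[0.003,0.008,0.002,0,0,0,-1]],
])

```text
t: 26.75
eef_pos: [506.8, 228.7, 209.2]
tcp_rot: [3.141, -0.0, 1.009]
ft_force: [-0.7, -0.6, 10.3]
opening: 0.12
grip_force: 30.0
```

>>> arm_command([
  [[0,0,-0.003,0,0,0,-0.5],[0,0,-0.003,0,0,0,-0.3],[0,0,-0.003,0,0,0,-0.3],[0,0,-0.003,0,0,0,-0.3],[0,0,-0.003,0,0,0,-0.3],[0,0,-0.2,0,0,0,-0.3],[0,0,-0.5,0,0,0,0],[-0.2,0,-0.8,0,0,0,0],[-0.4,0,-0.9,0,0,0,0],[-0.6,0,-0.9,0,0,0,0]],
])

```text
t: 27.58
eef_pos: [458.4, 152.2, 347.4]
tcp_rot: [3.137, -0.004, 1.01]
ft_force: [0.5, -0.8, 0.1]
opening: 0.492
grip_force: 0.0
```

>>> arm_command([
  [[0,0,0,0,0,0,0.2],[0,0,0,0,0,0,0.2]],
])

```text
t: 27.75
eef_pos: [458.2, 151.6, 344.5]
tcp_rot: [3.141, -0.001, 1.007]
ft_force: [-0.2, 0.7, 0.0]
opening: 0.575
grip_force: 0.0
```

Run:
```python
from look import *
s,p,d,cp=look("b8");print(s["t"],s["eef_pos"],s["tcp_rot"])
print(top(p,d,cp,29,(506,227),(12,90),3))
o=frames(p,cp)
# profile across brace through its middle, a bit off the seam
for k in (-20,15):
    c=np.array([506.1,227.3])+k*np.array([.532,.847])
    u,v=proj([*c,15],cp)[0].round().astype(int)
    print(v,u-14,[tuple(int(x) for x in p[v,i]) for i in range(u-14,u+15)])
print(go([517,-365,330],.3+np.pi/2,s))
```

```text
27.75 [458.17690771 151.61855806 344.52797462] [ 3.14072351e+00 -7.43481094e-04  1.00709991e+00]
{'rect': array([506.1, 227. ]), 'mean': array([506.8, 228. ]), 'wh': array([11.3, 88.8]), 'yaw': -0.564, 'n': 1342, 'z': 28.3}
frame rect [425.7 271.7] wh [43.7 61.3] yaw -0.518 hole [425.7 271.7] [43.7 61.3] mean [431.7 260. ]
frame rect [608.4 160.5] wh [31.  70.8] yaw -0.565 hole [608.4 160.5] [31.  70.8] mean [599.4 161.4]
frame rect [546.4 195.2] wh [41.3 90.9] yaw -0.499 hole [546.  195.3] [34.5 85.1] mean [547.1 196.5]
frame rect [505.9 226.9] wh [ 23.3 100.6] yaw -0.56 hole [505.9 227.6] [16.4 95.9] mean [507.1 229.1]
120 303 [(252, 245, 194), (238, 232, 202), (102, 139, 227), (47, 113, 228), (42, 109, 227), (98, 123, 199), (255, 244, 193), (251, 242, 196), (250, 249, 226), (250, 250, 224), (250, 249, 222), (250, 249, 222), (250, 249, 222), (250, 249, 221), (250, 249, 221), (250, 249, 220), (250, 249, 220), (250, 249, 221), (251, 250, 221), (247, 239, 193), (190, 163, 115), (223, 190, 139), (174, 176, 188), (72, 115, 210), (41, 101, 211), (56, 106, 209), (173, 176, 193), (252, 233, 179), (250, 235, 178)]
82 303 [(255, 248, 202), (159, 184, 223), (67, 130, 231), (54, 122, 232), (69, 130, 232), (177, 198, 217), (245, 236, 188), (251, 243, 209), (250, 249, 227), (250, 249, 228), (250, 249, 227), (250, 249, 227), (250, 249, 227), (250, 249, 226), (250, 249, 225), (250, 249, 225), (250, 249, 224), (250, 249, 225), (251, 251, 226), (252, 245, 208), (174, 150, 108), (158, 132, 94), (112, 119, 141), (59, 111, 210), (49, 111, 216), (51, 111, 215), (131, 153, 205), (254, 236, 185), (251, 237, 182)]
(array([-2.7018,  2.1716,  0.0967]), array([ 2.000e-04, -1.000e-04, -1.375e-01]))
```

Brace is centred now, with gaps of about 2.2 and 2.5 px. On to the plate.

>>> arm_command([
  [[-0.895,0.833,0.03,0,0,0,0.3],[-0.895,0.833,0.03,0,0,0,0.3],[-0.895,0.833,0.03,0,0,0,0.3],[-0.895,0.833,0.03,0,0,0,0.3],[-0.895,0.833,0.03,0,0,0,0.3]],
])

```text
t: 28.22
eef_pos: [494.4, -30.8, 338.5]
tcp_rot: [3.142, 0.0, 1.008]
ft_force: [-0.3, -0.8, 0.2]
opening: 0.65
grip_force: 0.0
```

>>> arm_command([
  [[-0.895,0.833,0.03,0,0,0,0.3],[-0.895,0.833,0.03,0,0,0,0.3],[-0.895,0.833,0.03,0,0,0,0.3],[-0.895,0.833,0.03,0,0,0,0.3],[-0.895,0.833,0.03,0,0,0,0.3]],
])

```text
t: 28.63
eef_pos: [528.6, -211.8, 333.7]
tcp_rot: [3.141, 0.0, 1.007]
ft_force: [-0.5, -0.2, 0.7]
opening: 0.648
grip_force: 0.0
```

>>> arm_command([
  [[-0.895,0.833,0.03,0,0,-0.137,0.3],[-0.895,0.833,0.03,0,0,-0.137,0.3],[-0.895,0.833,0.03,0,0,-0.137,0.3],[-0.895,0.833,0.03,0,0,-0.137,0.3],[-0.895,0.833,0.03,0,0,-0.137,0.3],[-0.895,0.833,0.03,0,0,-0.137,0.3],[-0.895,0.833,0.03,0,0,-0.137,0.3],[-0.895,0.833,0.03,0,0,-0.137,0.3],[-0.895,0.833,0.03,0,0,-0.137,0.3],[-0.895,0.833,0.03,0,0,-0.137,0.3]],
])

```text
t: 29.47
eef_pos: [562.0, -387.4, 329.9]
tcp_rot: [-3.141, -0.0, 1.867]
ft_force: [0.5, 0.0, 1.0]
opening: 0.651
grip_force: 0.0
```

Run:
```python
from look import *
s,p,d,cp=look("w5");print(s["t"],s["eef_pos"],s["tcp_rot"],s["opening"])
t=top(p,d,cp,12,(536.6,-313),(30,80),3);print(t)
y=t["yaw"]+np.pi/2;g=t["rect"]-.3*np.array([np.sin(y),-np.cos(y)])
print(g,y,go([*g,195.5],y,s))
```

```text
29.4667 [ 561.95589977 -387.4131751   329.87781865] [-3.14133442e+00 -4.19742644e-04  1.86685244e+00] 0.6511542241182156
{'rect': array([ 538.4, -312.4]), 'mean': array([ 538. , -311.1]), 'wh': array([29.8, 78.1]), 'yaw': 0.295, 'n': 2858, 'z': 11.4}
[ 538.11295936 -312.48722196] 1.8657963267948965 (array([ 0.5238, -0.0061,  0.8961]), array([-0.    , -0.0001,  0.0002]))
```

>>> arm_command([
  [[0.25,-0.006,0.2,0,0,0,0.05],[0.45,-0.006,0.4,0,0,0,0.05],[0.525,-0.006,0.6,0,0,0,0.05],[0.525,-0.006,0.75,0,0,0,0.05],[0.525,-0.006,0.85,0,0,0,0.05],[0.525,-0.006,0.9,0,0,0,0.05],[0.525,-0.006,0.9,0,0,0,0.05],[0.525,-0.006,0.9,0,0,0,0.05]],
])

```text
t: 30.18
eef_pos: [537.6, -313.0, 195.6]
tcp_rot: [3.141, 0.0, 1.869]
ft_force: [-0.5, 0.0, 0.2]
opening: 0.522
grip_force: 0.0
```

>>> arm_command([
  [[0,0,0,0,0,0,-1],[0,0,0,0,0,0,-1],[0,0,0,0,0,0,-1],[0,0,0,0,0,0,-1],[0,0,0,0,0,0,-1],[0,0,0,0,0,0,-1]],
])

```text
t: 30.68
eef_pos: [537.4, -313.1, 195.7]
tcp_rot: [3.141, 0.001, 1.87]
ft_force: [-0.8, 1.0, 4.9]
opening: 0.31
grip_force: 30.0
```

>>> arm_command([
  [[0,0,-0.1,0,0,0,-1],[0,0,-0.35,0,0,0,-1],[0,0,-0.65,0,0,0,-1],[0,0,-0.95,0,0,0,-1],[0,0,-0.99,0,0,0,-1]],
])

```text
t: 31.1
eef_pos: [537.6, -313.2, 349.8]
tcp_rot: [3.137, 0.006, 1.87]
ft_force: [-0.6, -0.7, -0.9]
opening: 0.312
grip_force: 30.0
```

>>> arm_command([
  [[0.2,0.05,0,0,0,0,-1],[0.4,0.1,0,0,0,0,-1],[0.6,0.14,0,0,0,0,-1],[0.8,0.19,0,0,0,0,-1],[0.95,0.226,0,0,0,0,-1]],
])

```text
t: 31.52
eef_pos: [527.2, -164.9, 343.9]
tcp_rot: [-3.141, -0.0, 1.87]
ft_force: [0.5, 0.3, 0.2]
opening: 0.31
grip_force: 30.0
```

>>> arm_command([
  [[0.2,0.05,0,0,0,0,-1],[0.4,0.1,0,0,0,0,-1],[0.6,0.14,0,0,0,0,-1],[0.8,0.19,0,0,0,0,-1],[0.95,0.226,0,0,0,0,-1]],
])

```text
t: 31.93
eef_pos: [517.7, -18.7, 343.9]
tcp_rot: [-3.141, -0.0, 1.87]
ft_force: [0.8, 0.2, -0.6]
opening: 0.312
grip_force: 30.0
```

>>> arm_command([
  [[0.2,0.05,0,0,0,0.019,-1],[0.4,0.1,0,0,0,0.038,-1],[0.6,0.14,0,0,0,0.057,-1],[0.8,0.19,0,0,0,0.076,-1],[0.95,0.226,0,0,0,0.095,-1],[0.95,0.226,0,0,0,0.114,-1],[0.95,0.226,0,0,0,0.127,-1],[0.95,0.226,0,0,0,0.127,-1],[0.95,0.226,0,0,0,0.127,-1]],
])

```text
t: 32.68
eef_pos: [508.5, 125.5, 343.8]
tcp_rot: [-3.142, 0.0, 1.075]
ft_force: [-0.3, -0.0, -0.7]
opening: 0.313
grip_force: 30.0
```

Run:
```python
from look import *
s,p,d,cp=look("b9");print(s["t"],s["eef_pos"],s["tcp_rot"])
frames(p,cp)
y=-.5+np.pi/2;tx=np.array([np.cos(y),np.sin(y)]);ty=np.array([np.sin(y),-np.cos(y)])
g=np.array([546.4,195.3])-.3*ty-.4*tx
print(g,go([*g,225],y,s))
```

```text
32.6833 [508.54480926 125.48852195 343.76977857] [-3.14155396e+00  1.73582208e-04  1.07462615e+00]
frame rect [604.8 161.7] wh [29.6 73.7] yaw -0.452 hole [604.8 161.7] [29.6 73.7] mean [598.4 160.4]
frame rect [426.  271.6] wh [43.4 61.4] yaw -0.521 hole [426.  271.6] [43.4 61.4] mean [432.7 261.9]
frame rect [546.5 195.5] wh [41.3 89.9] yaw -0.499 hole [546.4 195.3] [34.7 83.6] mean [547.1 196.7]
frame rect [505.8 227.1] wh [ 23.8 100.9] yaw -0.562 hole [505.7 227.8] [17.2 96.2] mean [506.6 229.4]
[545.94495502 195.09279464] (array([ 0.5269, -0.0016,  0.7917]), array([-0.    ,  0.    ,  0.0006]))
```

>>> arm_command([
  [[0.2,0,0.1,0,0,0.0006,-1],[0.4,0,0.25,0,0,0.0006,-1],[0.53,0,0.45,0,0,0.0006,-1],[0.53,0,0.65,0,0,0.0006,-1],[0.53,0,0.75,0,0,0.0006,-1],[0.53,0,0.79,0,0,0.0006,-1],[0.53,0,0.79,0,0,0.0006,-1],[0.53,0,0.79,0,0,0.0006,-1]],
])

```text
t: 33.4
eef_pos: [547.0, 194.9, 225.9]
tcp_rot: [3.141, -0.0, 1.068]
ft_force: [1.0, -0.5, -0.1]
opening: 0.307
grip_force: 30.0
```

Run:
```python
from h import *
print(state()["eef_pos"],state()["tcp_rot"]);print(go([546.4,195.5,207.7],1.071))
```

```text
[546.98573201 194.94589836 225.94216789] [ 3.14112670e+00 -3.32096560e-04  1.06834623e+00]
(array([ 0.0013, -0.0053,  0.1216]), array([ 0.0001, -0.0001, -0.0004]))
```

>>> arm_command([
  [[0.001,-0.003,0.06,0,0,0,-1],[0.001,-0.003,0.1,0,0,0,-1],[0.001,-0.003,0.121,0,0,0,-1],[0.001,-0.003,0.121,0,0,0,-1],[0.001,-0.003,0.121,0,0,0,-1]],
])

```text
t: 33.82
eef_pos: [546.4, 195.5, 207.2]
tcp_rot: [3.142, 0.0, 1.068]
ft_force: [0.6, 0.2, 0.2]
opening: 0.311
grip_force: 30.0
```

>>> arm_command([
  [[0,0,-0.003,0,0,0,-0.2],[0,0,-0.003,0,0,0,-0.05],[0,0,-0.003,0,0,0,-0.05],[0,0,-0.003,0,0,0,-0.05],[0,0,-0.003,0,0,0,-0.05],[0,0,-0.2,0,0,0,-0.05],[0,0,-0.5,0,0,0,0],[-0.2,0,-0.8,0,0,0,0],[-0.4,0,-0.9,0,0,0,0],[-0.5,0,-0.9,0,0,0,0]],
])

```text
t: 34.65
eef_pos: [509.3, 128.8, 346.2]
tcp_rot: [3.137, -0.003, 1.069]
ft_force: [1.0, 0.4, 0.1]
opening: 0.502
grip_force: 0.0
```

>>> arm_command([
  [[0,0,0,0,0,0,0.2],[0,0,0,0,0,0,0.2]],
])

```text
t: 34.82
eef_pos: [510.0, 129.3, 342.8]
tcp_rot: [3.14, -0.001, 1.067]
ft_force: [1.0, -0.3, -0.9]
opening: 0.574
grip_force: 0.0
```

Run:
```python
from look import *
s,p,d,cp=look("b10");print(s["t"],s["eef_pos"],s["tcp_rot"])
print(top(p,d,cp,24,(546,195),(30,80),3))
o=frames(p,cp)
c=proj([546.4,195.4,20],cp)[0]
u,v=c.astype(int);cc=p[max(0,v-60):v+60,u-40:u+40]
cv2.imwrite("pics/b10z.png",cv2.resize(np.rot90(cc),None,fx=6.5,fy=7,interpolation=cv2.INTER_NEAREST)[:,:,::-1])
print(top(p,d,cp,29,(506,227),(12,90),3))
```

```text
34.8167 [509.99294737 129.33391867 342.84619227] [ 3.14049972e+00 -7.62670568e-04  1.06650361e+00]
{'rect': array([546.7, 195.3]), 'mean': array([547.4, 196.6]), 'wh': array([29.9, 78.7]), 'yaw': -0.505, 'n': 2854, 'z': 23.4}
frame rect [609.1 159.9] wh [31.  71.1] yaw -0.595 hole [609.1 159.9] [31.  71.1] mean [598.6 160.7]
frame rect [425.9 271.7] wh [43.8 61.5] yaw -0.526 hole [425.9 271.7] [43.8 61.5] mean [432.9 262.2]
frame rect [546.3 195.3] wh [41.2 90.8] yaw -0.493 hole [546.4 195. ] [34.7 84.2] mean [547.2 196.4]
frame rect [505.9 227. ] wh [ 23.3 101. ] yaw -0.558 hole [506.1 227.6] [17.4 96.2] mean [506.8 229.7]
{'rect': array([506.6, 227. ]), 'mean': array([507.4, 228.4]), 'wh': array([12.2, 89.4]), 'yaw': -0.564, 'n': 1379, 'z': 28.3}
```

View pics/b10z.png

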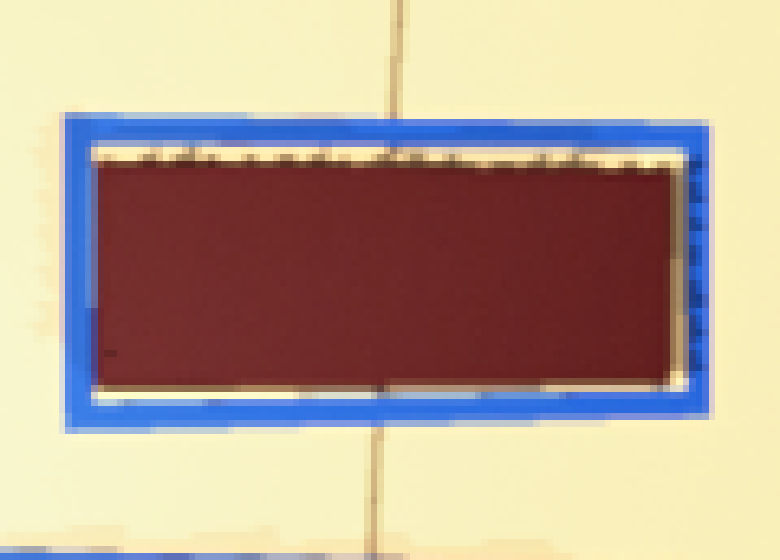

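The plate lies within its frame with about 2 px gaps all round. Now the weight.

>>> arm_command([
  [[-0.64,0.36,0,0,0,0,0.4],[-0.64,0.36,0,0,0,0,0.4],[-0.64,0.36,0,0,0,0,0.4],[-0.64,0.36,0,0,0,0,0.4]],
])

```text
t: 35.2
eef_pos: [512.0, 16.9, 341.3]
tcp_rot: [-3.141, 0.001, 1.066]
ft_force: [-0.3, -0.4, -0.6]
opening: 0.696
grip_force: 0.0
```

>>> arm_command([
  [[-0.64,0.36,0.1,0,0,0.17,0.4],[-0.64,0.36,0.1,0,0,0.17,0.4],[-0.64,0.36,0.1,0,0,0.17,0.4],[-0.64,0.36,0.1,0,0,0.17,0.4],[-0.64,0.36,0.1,0,0,0.17,0.4],[-0.64,0.36,0.1,0,0,0.17,0.4],[-0.64,0.36,0.1,0,0,0.17,0.4],[-0.64,0.36,0.1,0,0,0.17,0.4],[-0.64,0.36,0.1,0,0,0.17,0.4],[-0.64,0.36,0.1,0,0,0.17,0.4]],
])

```text
t: 36.03
eef_pos: [513.0, -89.5, 326.4]
tcp_rot: [-3.141, 0.001, -0.002]
ft_force: [-0.2, 0.0, 0.5]
opening: 0.702
grip_force: 0.0
```

>>> arm_command([
  [[0,0,0,0,0,0,0.4]],
])

```text
t: 36.12
eef_pos: [512.9, -89.6, 326.5]
tcp_rot: [-3.141, 0.001, 0.003]
ft_force: [-0.1, 0.6, -0.4]
opening: 0.699
grip_force: 0.0
```

Run:
```python
from look import *
s,p,d,cp=look("w6");print(s["t"],s["eef_pos"],s["tcp_rot"],s["opening"])
t=top(p,d,cp,48,(532,-92.5),(32,32),3);print(t)
print(top(p,d,cp,63,(533,-198),(44,44),3))
print(go([532.4,-92,196],0,s))
```

```text
36.1167 [512.85393334 -89.63923661 326.5255582 ] [-3.14132344e+00  8.87208511e-04  3.30791102e-03] 0.6993769955952338
{'rect': array([533.3, -92.4]), 'mean': array([533.3, -92.5]), 'wh': array([30.9, 31.3]), 'yaw': 0.002, 'n': 1078, 'z': 47.4}
{'rect': array([ 534.2, -197. ]), 'mean': array([ 534.6, -197. ]), 'wh': array([38.2, 39.6]), 'yaw': 0.002, 'n': 1889, 'z': 62.5}
(array([0.131 , 0.0164, 0.8701]), array([-0.    ,  0.0001,  0.0005]))
```

>>> arm_command([
  [[0.13,0.014,0.2,0,0,0,0.4],[0.135,0.014,0.4,0,0,0,0.4],[0.135,0.014,0.6,0,0,0,0.4],[0.135,0.014,0.78,0,0,0,0.4],[0.135,0.014,0.87,0,0,0,0.4],[0.135,0.014,0.87,0,0,0,0.4],[0.135,0.014,0.87,0,0,0,0.4]],
])

```text
t: 36.75
eef_pos: [532.8, -92.2, 195.8]
tcp_rot: [-3.141, 0.001, 0.002]
ft_force: [0.1, 1.2, 0.4]
opening: 0.698
grip_force: 0.0
```

>>> arm_command([
  [[0,0,0,0,0,0,-1],[0,0,0,0,0,0,-1],[0,0,0,0,0,0,-1],[0,0,0,0,0,0,-1],[0,0,0,0,0,0,-1],[0,0,0,0,0,0,-1],[0,0,0,0,0,0,-1]],
])

```text
t: 37.33
eef_pos: [532.6, -92.4, 196.9]
tcp_rot: [3.142, -0.0, -0.0]
ft_force: [-1.1, 2.7, 3.2]
opening: 0.412
grip_force: 30.0
```

>>> arm_command([
  [[0,0,-0.1,0,0,0,-1],[0,0,-0.3,0,0,0,-1],[0,0,-0.55,0,0,0,-1],[0,0,-0.75,0,0,0,-1],[0,0,-0.85,0,0,0,-1],[0,0,-0.85,0,0,0,-1]],
])

```text
t: 37.83
eef_pos: [532.7, -92.6, 327.0]
tcp_rot: [3.14, -0.005, -0.0]
ft_force: [0.5, -0.3, -4.9]
opening: 0.416
grip_force: 30.0
```

>>> arm_command([
  [[0.01,-0.12,0,0,0,0,-1],[0.02,-0.3,0,0,0,0,-1],[0.03,-0.5,0,0,0,0,-1],[0.04,-0.7,0,0,0,0,-1],[0.045,-0.88,0,0,0,0,-1],[0.045,-0.96,0,0,0,0,-1]],
])

```text
t: 38.33
eef_pos: [538.9, 54.0, 322.2]
tcp_rot: [-3.141, 0.003, 0.001]
ft_force: [-0.2, 0.4, -6.2]
opening: 0.415
grip_force: 30.0
```

>>> arm_command([
  [[0.01,-0.12,0,0,0,0.015,-1],[0.02,-0.3,0,0,0,0.03,-1],[0.03,-0.5,0,0,0,0.045,-1],[0.04,-0.7,0,0,0,0.06,-1],[0.045,-0.88,0,0,0,0.075,-1],[0.045,-0.96,0,0,0,0.08,-1],[0.045,-0.96,0,0,0,0.08,-1],[0.045,-0.96,0,0,0,0.08,-1]],
])

```text
t: 39.0
eef_pos: [545.9, 195.6, 322.6]
tcp_rot: [3.14, 0.002, -0.501]
ft_force: [0.4, -0.6, -6.1]
opening: 0.415
grip_force: 30.0
```

Run:
```python
from h import *
s=state();print(s["eef_pos"],s["tcp_rot"],s["opening"]);print(go([546.1,196.1,235],-.5))
```

```text
[545.85390283 195.64441292 322.5752283 ] [ 3.13969111e+00  1.59399957e-03 -5.00625629e-01] 0.41510798982019803
(array([ 0.0009, -0.0046,  0.5838]), array([ 0.0003,  0.0003, -0.0001]))
```

Down to 228 first, then settle gently to 217.

>>> arm_command([
  [[0,-0.003,0.15,0,0,0,-1],[0,-0.003,0.3,0,0,0,-1],[0,-0.003,0.45,0,0,0,-1],[0,-0.003,0.57,0,0,0,-1],[0,-0.003,0.63,0,0,0,-1],[0,-0.003,0.63,0,0,0,-1],[0,-0.003,0.63,0,0,0,-1]],
])

```text
t: 39.58
eef_pos: [546.6, 195.2, 229.6]
tcp_rot: [3.141, 0.0, -0.503]
ft_force: [-0.1, 0.4, -5.0]
opening: 0.411
grip_force: 30.0
```

>>> arm_command([
  [[0,0,0.02,0,0,0,-1],[0,0,0.04,0,0,0,-1],[0,0,0.055,0,0,0,-1],[0,0,0.062,0,0,0,-1],[0,0,0.062,0,0,0,-1]],
])

```text
t: 40.0
eef_pos: [546.3, 195.9, 220.4]
tcp_rot: [-3.142, -0.0, -0.503]
ft_force: [-0.0, 0.4, -4.5]
opening: 0.415
grip_force: 30.0
```

Not yet down (force still −4.5 N); lower about 3.5 mm more.

>>> arm_command([
  [[0,0,0.01,0,0,0,-1],[0,0,0.018,0,0,0,-1],[0,0,0.022,0,0,0,-1],[0,0,0.022,0,0,0,-1]],
])

```text
t: 40.33
eef_pos: [546.3, 195.9, 217.9]
tcp_rot: [-3.141, -0.001, -0.503]
ft_force: [-3.3, -1.0, 5.1]
opening: 0.414
grip_force: 30.0
```

>>> arm_command([
  [[0,0,0,0,0,0,0],[0,0,0,0,0,0,0.2],[0,0,0,0,0,0,0.35],[0,0,0,0,0,0,0.35],[0,0,0,0,0,0,0.35],[0,0,-0.2,0,0,0,0.35],[0,0,-0.5,0,0,0,0.35],[0,0,-0.8,0,0,0,0.6],[0,0,-1,0,0,0,0.6],[0,0,-1,0,0,0,0.6]],
])

```text
t: 41.17
eef_pos: [546.8, 196.1, 374.1]
tcp_rot: [-3.135, -0.008, -0.503]
ft_force: [0.3, -1.3, -0.0]
opening: 0.789
grip_force: 0.0
```

>>> arm_command([
  [[-0.7,0,-0.5,0,0,0,0.6],[-0.7,0,-0.5,0,0,0,0.6],[-0.7,0,-0.5,0,0,0,0.6],[-0.7,0,-0.5,0,0,0,0.6],[-0.7,0,-0.5,0,0,0,0.6]],
])

```text
t: 41.58
eef_pos: [453.0, 247.2, 443.5]
tcp_rot: [-3.139, -0.002, -0.501]
ft_force: [0.4, -0.3, -0.2]
opening: 0.797
grip_force: 0.0
```

Run:
```python
from look import *
s,p,d,cp=look("b11");print(s["t"],s["eef_pos"],s["tcp_rot"])
for n,z,xy,sz in [("weight",69,(546,195),(32,32)),("neck",65,(426,271),(32,50)),("tail",55,(609,160),(20,60)),("brace",29,(506,227),(12,90))]: print(n,top(p,d,cp,z,xy,sz,3))
frames(p,cp)
cv2.imwrite("pics/b11z.png",cv2.resize(p[0:230,200:440],None,fx=2.6,fy=2.6)[:,:,::-1])
q,e=read_camera("top");tc=campose("top");np.savez("top1.npz",p=q,d=e)
for n,z,xy,sz in [("weight",69,(546,195),(32,32)),("tail",55,(609,160),(20,60)),("jar",63,(533,-198),(44,44))]: print(n,top(q,e,tc,z,xy,sz,3))
```

```text
41.5833 [453.0208486  247.24230849 443.53816564] [-3.13919042e+00 -2.10999495e-03 -5.00661407e-01]
weight {'rect': array([545.9, 194.1]), 'mean': array([545.9, 194.2]), 'wh': array([30.5, 31.4]), 'yaw': -0.502, 'n': 714, 'z': 68.3}
neck {'rect': array([426.2, 270.6]), 'mean': array([426.5, 270.7]), 'wh': array([31.6, 49.1]), 'yaw': -0.523, 'n': 1035, 'z': 64.3}
tail {'rect': array([607.8, 160.2]), 'mean': array([607.9, 160. ]), 'wh': array([20.1, 59.6]), 'yaw': -0.601, 'n': 1159, 'z': 54.3}
brace {'rect': array([504.8, 227.1]), 'mean': array([505. , 227.6]), 'wh': array([12. , 89.6]), 'yaw': -0.564, 'n': 699, 'z': 28.3}
frame rect [425.7 271.3] wh [42.3 59.7] yaw -0.526 hole [425.7 271.3] [42.3 59.7] mean [432.5 260.5]
frame rect [505.7 226.8] wh [ 22.7 100.9] yaw -0.559 hole [505.9 227.1] [17.4 94.9] mean [505.9 227.3]
frame rect [546.3 195.1] wh [40.2 90.8] yaw -0.502 hole [546.3 195.1] [40.2 90.8] mean [543.7 196.5]
frame rect [609.2 159.7] wh [30.8 71. ] yaw -0.599 hole [609.2 159.7] [30.8 71. ] mean [599.2 160.6]
weight {'rect': array([547.2, 190. ]), 'mean': array([546.7, 191.4]), 'wh': array([25.4, 32.3]), 'yaw': -0.856, 'n': 106, 'z': 69.0}
tail {'rect': array([608. , 159.5]), 'mean': array([609.8, 161.4]), 'wh': array([20. , 58.5]), 'yaw': -0.608, 'n': 124, 'z': 54.9}
jar {'rect': array([ 533.3, -197.7]), 'mean': array([ 532.5, -197.6]), 'wh': array([37. , 38.6]), 'yaw': 1.533, 'n': 177, 'z': 63.1}
```

View pics/b11z.png

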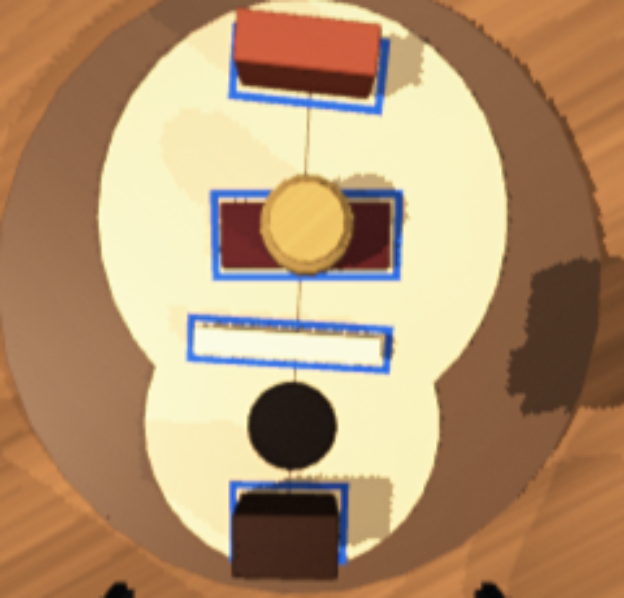

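Everything is in place in this view: tail (305,52), plate with weight (306,222), brace (290,342), neck (285,530). As a last check, I'll measure the neck's and tail's base gaps along their long side by pixel profile in the cross view.

Run:
```python
from h import *
f=np.load("b10.npz");p=f["p"];s=dict(eef_pos=f["pos"],tcp_rot=f["rot"]);cp=campose("wrist",s)
def show(name,c,a,w,h,sg):
    x=np.array([np.cos(a),np.sin(a)]);y=np.array([-x[1],x[0]]);c=np.array(c)
    # samples along the block's inner base edge line (slightly inside block), every 1 mm past each end
    for off in (.5,1.5):
      for e in (-1,1):
        ks=np.arange(h/2-5,h/2+8.1,.5)
        q=proj([[*(c+sg*(w/2-off)*x+e*k*y),15] for k in ks],cp)
        val=[cv2.getRectSubPix(p,(1,1),(float(u),float(v)))[0,0] for u,v in q]
        print(name,off,e,"uv0",q[0].round(),[f"{k-h/2:+.1f}:{'B' if b>r+40 else ('d' if int(r)+g+b<150 else 'L')}" for k,(r,g,b) in zip(ks,np.array(val).astype(int))])
show("neck",(426.1,271.5),-.517,32,50,1)
show("tail",(609.3,159.8),-.601,20,60,-1)
```

```text
neck 0.5 -1 uv0 [184. 127.] ['-5.0:d', '-4.5:d', '-4.0:d', '-3.5:d', '-3.0:d', '-2.5:d', '-2.0:d', '-1.5:L', '-1.0:L', '-0.5:L', '+0.0:L', '+0.5:L', '+1.0:L', '+1.5:L', '+2.0:B', '+2.5:B', '+3.0:B', '+3.5:B', '+4.0:B', '+4.5:B', '+5.0:L', '+5.5:L', '+6.0:L', '+6.5:L', '+7.0:L', '+7.5:L', '+8.0:L']
neck 0.5 1 uv0 [180.  83.] ['-5.0:d', '-4.5:d', '-4.0:d', '-3.5:d', '-3.0:d', '-2.5:d', '-2.0:d', '-1.5:d', '-1.0:d', '-0.5:d', '+0.0:d', '+0.5:L', '+1.0:L', '+1.5:L', '+2.0:L', '+2.5:L', '+3.0:B', '+3.5:B', '+4.0:B', '+4.5:B', '+5.0:B', '+5.5:B', '+6.0:B', '+6.5:L', '+7.0:L', '+7.5:L', '+8.0:L']
neck 1.5 -1 uv0 [183. 127.] ['-5.0:d', '-4.5:d', '-4.0:d', '-3.5:d', '-3.0:d', '-2.5:d', '-2.0:d', '-1.5:L', '-1.0:L', '-0.5:L', '+0.0:L', '+0.5:L', '+1.0:L', '+1.5:L', '+2.0:B', '+2.5:B', '+3.0:B', '+3.5:B', '+4.0:B', '+4.5:B', '+5.0:B', '+5.5:L', '+6.0:L', '+6.5:L', '+7.0:L', '+7.5:L', '+8.0:L']
neck 1.5 1 uv0 [179.  83.] ['-5.0:d', '-4.5:d', '-4.0:d', '-3.5:d', '-3.0:d', '-2.5:d', '-2.0:d', '-1.5:d', '-1.0:d', '-0.5:d', '+0.0:d', '+0.5:L', '+1.0:L', '+1.5:L', '+2.0:L', '+2.5:L', '+3.0:B', '+3.5:
[... 587 characters left out ...]
B', '+3.5:B', '+4.0:B', '+4.5:B', '+5.0:B', '+5.5:B', '+6.0:B', '+6.5:L', '+7.0:L', '+7.5:L', '+8.0:L']
tail 1.5 -1 uv0 [378. 140.] ['-5.0:L', '-4.5:L', '-4.0:L', '-3.5:L', '-3.0:L', '-2.5:L', '-2.0:L', '-1.5:L', '-1.0:L', '-0.5:L', '+0.0:L', '+0.5:L', '+1.0:L', '+1.5:L', '+2.0:B', '+2.5:B', '+3.0:B', '+3.5:B', '+4.0:B', '+4.5:B', '+5.0:B', '+5.5:L', '+6.0:L', '+6.5:L', '+7.0:L', '+7.5:L', '+8.0:L']
tail 1.5 1 uv0 [386.  87.] ['-5.0:L', '-4.5:L', '-4.0:L', '-3.5:L', '-3.0:L', '-2.5:L', '-2.0:L', '-1.5:L', '-1.0:L', '-0.5:L', '+0.0:L', '+0.5:L', '+1.0:L', '+1.5:L', '+2.0:L', '+2.5:L', '+3.0:B', '+3.5:B', '+4.0:B', '+4.5:B', '+5.0:B', '+5.5:B', '+6.0:B', '+6.5:L', '+7.0:L', '+7.5:L', '+8.0:L']
```

All parts sit within about 1 mm of centre and the weight is on the middle of the plate, so I'm handing in.

```bash
python3 -c "
from cell import *
print(state()['t'],state()['grip_force']);print(job_done())"
```

```text
41.6833 0.0
the job is handed in; nothing more can be done
None
```

I handed the job in at 41.7 s: neck block, tail block, brace and bridge plate each lie in their frame within about 1 mm of centre, the weight stands on the middle of the plate, the gripper is open and clear, and the glue jar is where it was.

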